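Fetch the specimen tubes from the bolted double cupboard into the covered dish

TASK

Get the specimen tubes out of the blue-doored bench cupboard: open the active (right) door wide, then pull up the flush bolt of the passive (left) door and open that wide too, and slide the tray fully out. Lay every tube in a cradle of the white dish, push the empty tray fully home again, and set the green cover on the dish so that it sits seated and level. Leave both doors wide open and the bolt up, and don't disturb the jars and the beaker standing about.

Things in the scene. Friction and masses are not known exactly. Their poses are not given: they have to be found in the camera images.
- cupboard: Low grey cupboard, 300 mm wide (y), 220 deep, 150 high, fixed. Origin on the bench under the line where its two blue leaves meet, at their front faces; x points into the cupboard, y to the passive leaf. Leaves: 130 mm wide, 16 thick, 22 to 150 mm above the bench, hinged at y = -130 and +130 mm. The roof begins 75 mm behind the front face: the space just behind the leaves is open from above.
- active (a joint): Hinge of the active leaf (right seen from the robot, cupboard's -y side). 0 = shut, grows to 1.9 rad as it swings out towards the robot (anticlockwise from above). Light friction, stays where left.
- passive (a joint): Hinge of the passive leaf (left, +y side). 0 = shut, grows to 1.9 rad as it swings out towards the robot (clockwise from above). Held by its bolt until that is up.
- active_handle (a point): Grasp point on the active leaf's upright round steel pull bar, 11 mm thick, its centre 45 mm in front of the leaf's front face and 70 mm along the leaf from the hinge; the bar reaches 58 mm below and 20 mm above this point, which is level with the leaf's top (150 mm above the bench). Axes turn with the leaf: z up, x from its front face into it.
- passive_handle (a point): The same point on the passive leaf's pull bar (same sizes and axes).
- active_hinge (a point): Point on the active leaf's upright hinge line, 150 mm above the bench. The leaf also carries a blue lip, top 198 mm above the bench when shut, that reaches 34 mm past the meeting edge over the passive leaf's bolt knob, hides it and stops it rising.
- passive_hinge (a point): Point on the passive leaf's upright hinge line, 150 mm above the bench.
- bolt (a joint): Height of the passive leaf's flush bolt: 0 = shot into the sill, 0.024 m = pulled fully up. From 0.016 m the leaf is free. About 2.5 N to lift; stays where left.
- bolt_knob (a point): Grasp point on the square brass bolt knob, 12 x 12 mm, upright on the passive leaf's top edge beside the meeting line; it reaches 22 mm below this point (to the leaf's top edge) and 18 mm above it. Under the active leaf's lip while that is shut. Axes as the passive leaf's.
- tray (a joint): How far the white tray in the cupboard is pulled out towards the robot (cupboard -x): 0 = home, 0.16 m = fully out. About 1.5 N friction; the shut leaves block it.
- tray_bar (a point): Middle of the tray's level round steel pull bar, 10 mm thick, 90 mm long (along the cupboard's y), 130 mm above the bench, 36 mm behind the leaves' front face when home, about 30 mm free behind it. Can be grasped from above, fingers in front and behind.
- tray_mid (a point): Middle of the tray's three cradles at the height of the tubes' axes, 54 mm above the bench. Tubes lie along its x, 50 mm apart in y, in V notches at x = -30 and +30 mm, nothing between these. Tray floor 23 mm below this point; front wall 60 to 66 mm in front, its top 14 mm above this point. When home it is 136 mm behind the leaves' front face, under the roof.
- dish_rim (a point): Centre of the mouth of the white round dish, level with the rim: 178 mm outside, 168 mm inside diameter, 50 mm high, 0.9 kg, loose on the bench; it need not be moved.
- dish_mid (a point): Middle of the dish at the height of the axis of a tube in its cradles, 28 mm above its underside, 23 mm above its inner floor. Three cradles: tubes lie along this x axis, centred at x = 0 and y = -46, 0 or +46 mm. Each is a pair of grey V notches, 10 mm wide, at x = -30 and +30 mm; nothing stands between them.
- cover_knob (a point): Grasp point on the knob of the loose green cover: knob 24 mm diameter, reaching 22 mm below and 12 mm above this point, which is 33 mm above the cover's underside. Disc 184 mm diameter, 5 mm thick, with a locating step beneath it, 158 mm diameter, 6 mm deep; 0.25 kg. Starts lying on the bench, knob up.
- cover_seat (a point): Centre of the underside of the cover's disc, 27 mm below the knob point; this face rests on the dish's rim, so the point meets dish_rim when seated. z up.
- jar1: Bystander: tall pale specimen jar with white flange and cap, 84 mm diameter, 144 mm high, origin under its centre.
- jar2: Bystander: the same kind of jar, 154 mm high, origin under its centre.
- beaker: Bystander: white beaker, 60 mm diameter, 80 mm high, origin under its centre.
- tube1_c (a point): Centre of an amber specimen tube with black ends and a white band: round, 20 mm diameter, 90 mm long, about 60 g, x axis along the tube. Starts in any one of the tray's three cradles. May be absent.
- tube2_c (a point): Centre of an amber specimen tube with black ends and a white band: round, 20 mm diameter, 90 mm long, about 60 g, x axis along the tube. Starts in any one of the tray's three cradles. May be absent.
- tube3_c (a point): Centre of an amber specimen tube with black ends and a white band: round, 20 mm diameter, 90 mm long, about 60 g, x axis along the tube. Starts in any one of the tray's three cradles. May be absent.
Not all that is in view belongs to the job. There is more than one size of the part that bears dish_rim; the job needs the smaller.

How it is judged:
On the way, in this order (a step that is already met when the one before it is completed fails the run):
1. the active leaf is opened wide (over 1.3 rad) while the passive leaf is still shut and bolted (value of joint active above 1.3 rad and value of joint passive below 0.1 rad and value of joint bolt below 0.01 m), for 0.2 s.
2. the flush bolt is pulled up (over 16 mm) (value of joint bolt above 0.016 m and value of joint passive below 0.1 rad), for 0.2 s.
3. the passive leaf is opened wide (over 1.3 rad) (value of joint passive above 1.3 rad), for 0.2 s.
4. the tray is pulled out (over 140 mm) (value of joint tray above 0.14 m), for 0.2 s.
5. every tube lies in a cradle of the dish (z of tube1_c in the frame of dish_mid between -0.005 and 0.005 m and x of tube1_c in the frame of dish_mid between -0.02 and 0.02 m and horizontal distance between each of tube1_c, tube2_c, tube3_c and dish_mid below 0.06 m and angle between the x axis of each of tube1_c, tube2_c, tube3_c and the x axis of dish_mid, either way round below 0.12 rad and z of tube2_c in the frame of dish_mid between -0.005 and 0.005 m and x of tube2_c in the frame of dish_mid between -0.02 and 0.02 m and z of tube3_c in the frame of dish_mid between -0.005 and 0.005 m and x of tube3_c in the frame of dish_mid between -0.02 and 0.02 m), for 0.2 s.
At the end, for the whole second after the job is handed in: Every tube lies in a dish cradle (height within 5 mm, 20 mm along it, 0.12 rad); cover on the rim: centred within 9 mm, gap under 2.5 mm, tilt under 0.03 rad; dish on the bench; tray home within 15 mm; both doors open over 1.2 rad; bolt up over 14 mm (all of step 5 and horizontal distance between cover_seat and dish_rim below 0.009 m and z of cover_seat in the frame of dish_rim between -0.003 and 0.0025 m and angle between each of cover_seat, dish_rim's own z axis and vertical below 0.03 rad and height (world z) of dish_rim below 0.054 m and value of joint tray below 0.015 m and value of joint each of active, passive above 1.2 rad and value of joint bolt above 0.014 m); the robot touches nothing.
It fails at once if a bystander (jar or beaker) is shifted by more than 30 mm (distance of any of jar1, jar2, beaker from where it was at the start of the episode above 0.03 m).
Of tube1, tube2, tube3 only 2 to 3 are there at a start; the rules pass over those that are not, and their reading is None.
At some moment in a run one of cover may be knocked a few centimetres aside while the robot is not near it.
It also fails if it takes over 210 s, if anything falls off the work surface, if the arm or the gripper's body presses on something with over 40 N, if the wrist force passes 120 N, or if a joint passes its speed limit or range.

ROBOT

A 6-joint arm with a two-finger parallel gripper is mounted at the origin on the work surface. World frame = base frame: x ahead of the robot, y to its left, z up, the work surface at z = 0. Lengths are in m, angles in rad, forces in N, time in s.
With the tool pointing down it reaches from about 0.375 to 0.9 m from the base axis. Payload 3.1 kg.
Tool frame: the origin (TCP) lies midway between the tips of the shut fingers; the grasp point (between the pads) lies behind it (pinch_z is the z of the grasp point in the tool frame, in m); z points along the fingers, y is the line along which they close (so a half turn about z gives the same grasp; the last joint's range is limited). The gripper opens to 87 mm and grips with 3 to 60 N. Pads are 19 mm wide; open, the fingers measure 117 mm over their backs; the gripper's body (75 mm by 190 mm) begins 51 mm behind the grasp point.
Start: joints at [0.941, 0.527, 1.433, -0, 1.181, -0.178], TCP at [0.273, 0.562, 0.223] pointing down, gripper open.
Joint ranges: [-3.08, 3.08], [-0.75, 2.2], [0.22, 2.44], [-1.43, 4.57], [0, 2.65], [-2.85, 2.85]. Speed limits (rad/s): [2.79, 2.79, 3.14, 3.14, 3.14, 3.14].

INTERFACE

Orientations are given as a unit quaternion [x, y, z, w].
In Python, from cell import * gives the robot as it stands. The module is installed in compiled form; this text tells all that it offers.
- The arm moves only by the tool send_rows, never from a script. Its argument "motion" is a list of rows, each a list of 3 entries, a list of its own where there are three numbers: the shift along the tool's x, y, z in m, then the turn about the tool's z in rad, then the gripper's target within -1 to 1 (fully open at 1, half-way at 0, shut at -1). A call has 1 to 5 rows; each row shifts and turns the commanded pose from where the row before left it, along the tool's axes as they then stand; what a row does not reach is not made up. A row lasts 1/12 s, in which the tool goes at most 41.7 mm and 7.16 degrees, less where a joint would pass 70% of its speed; a pose out of reach is approached as far as the arm can. A call with a gripper value outside its range is refused whole. The fingers move at their own pace and stop on an object; "force" is the grip in N (left out, the last holds). Time passes only in rows, so rows that do not move let the fingers close. It gives the time, the measured TCP pose, the force, the opening and the grip force at its end, in the units of the state.
- get_state(): the state, without advancing time (a new reading comes with each control period).
- read_camera(name): name is "scene" or "top" or "wrist"; returns the picture (400x640x3 uint8, red, green, blue); there is no depth.
- camera_info(name): a dict with "mtx" (3x3 intrinsics, pixels), "T" (4x4, takes a point from camera to world coordinates). Camera axes: x right, y up, looking along -z (the intrinsics and any distortion apply to the point x, -y, -z); pixel columns grow to the right and rows downward; lengths in m; the calibration is good to about 2 mm. The wrist camera is an equidistant fisheye: a pixel r from the principal point sees the ray r / f radians off the axis. A picture is of the moment at which its call begins: read the wrist's pose just before it. camera_info takes no time and is no camera call; for the wrist camera it gives the pose at the moment of the call.
- sign_off(): hands the job in; it is judged then, once.
The state is a dict: "time_s": time; "joints": joint angles; "joint_vel": joint speeds; "effort": joint torques, N m; "ee_pos": TCP position; "tool_rot": TCP orientation; "force": force on the tool from outside, world axes, zero at the start; "ft_torque": the same for the moment, N m; "width": opening from 0.0 (shut) to 1.0 (fully open); "gripper_force": force on a finger pad.
Only numpy, scipy, OpenCV 4.12 (cv2) and the standard library are available. Lean on these libraries where they do the work, as an engineer would, in place of code of your own. Each camera call takes 0.05 s, during which the arm holds its last target. There are 200 camera calls.

## Working session

There is one attempt and no reset: what is moved stays moved. The work goes in short steps, Python scripts to look and compute and a tool call to move; the robot and the scene stay as the last step left them, time stands still between calls to the robot, and variables do not carry over. Pictures are saved under pics/ and viewed, at most 14 in all, crops included, and the job is handed in when it is done.

Besides the shell and the picture viewer there is one more tool, called after "Call:" by a JSON object that holds its "api" and its "payload". send_rows: Moves the arm, as the interface text tells. Its arguments: {"type":"object","properties":{"motion":{"type":"array","items":{"type":"array"}},"force":{"type":"number"}},"required":["motion"]}

```bash
mkdir -p pics; python3 - <<'E'
from cell import *
import cv2,numpy as np
np.set_printoptions(precision=4,suppress=True)
s=get_state();print(s)
for n in("scene","top","wrist"):
    i=camera_info(n);print(n,i["mtx"],i["T"],[k for k in i])
    cv2.imwrite(f"pics/{n}0.png",read_camera(n)[:,:,::-1])
E
```

```text
{'time_s': 0.0, 'joints': array([ 0.9405,  0.5285,  1.4339, -0.    ,  1.1814, -0.1785]), 'joint_vel': array([-0.0005, -0.001 , -0.0001, -0.001 ,  0.0004,  0.0008]), 'effort': array([ -0.    , -44.0025, -17.6597,   0.0634,   0.058 ,  -0.0002]), 'ee_pos': array([0.2724, 0.5617, 0.2216]), 'tool_rot': array([ 0.224 ,  0.9746, -0.001 , -0.0004]), 'force': array([-0.026 ,  0.0544,  0.5034]), 'ft_torque': array([ 0.001 ,  0.0601, -0.0251]), 'gripper_force': 0.0, 'width': 1.0020704693258162}
scene [[472.8163   0.     318.0977]
 [  0.     472.8163 191.8686]
 [  0.       0.       1.    ]] [[ 0.7388 -0.5357  0.4089  1.1677]
 [ 0.6738  0.5759 -0.4629 -0.8494]
 [ 0.0125  0.6176  0.7864  1.2936]
 [ 0.      0.      0.      1.    ]] ['mtx', 'T']
top [[398.3752   0.     321.0645]
 [  0.     398.3752 206.1058]
 [  0.       0.       1.    ]] [[ 0.0025  0.9788 -0.2047  0.3293]
 [-1.      0.0036  0.0048 -0.1589]
 [ 0.0054  0.2047  0.9788  1.3028]
 [ 0.      0.      0.      1.    ]] ['mtx', 'T']
wrist [[309.7069   0.     317.2319]
 [  0.     309.7069 197.963 ]
 [  0.       0.       1.    ]] [[ 0.437  -0.8624 -0.2557  0.2017]
 [ 0.8995  0.4185  0.1257  0.5963]
 [-0.0014 -0.2849  0.9586  0.3845]
 [ 0.      0.      0.      1.    ]] ['mtx', 'T']
```

View pics/top0.png

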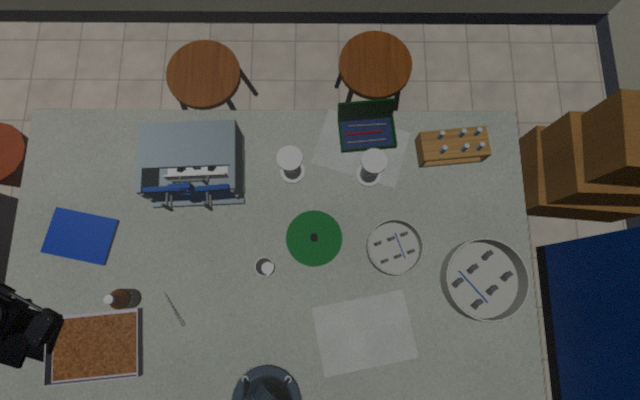

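View pics/scene0.png

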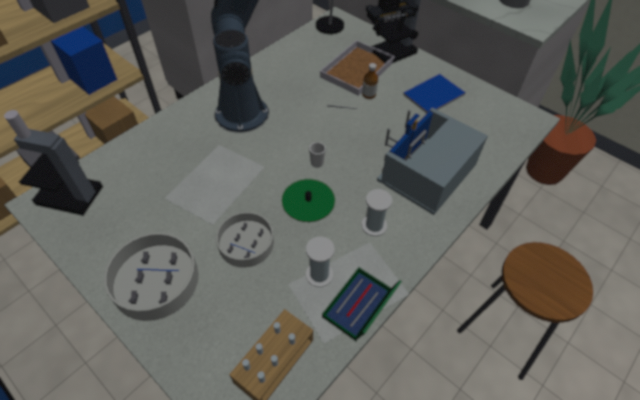

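```bash
cat > h.py <<'E'
from cell import *
import cv2,numpy as np
from scipy.spatial.transform import Rotation as R
np.set_printoptions(precision=4,suppress=True)
def ray(n,u,v,info=None):
    i=info or camera_info(n);K=i["mtx"];T=i["T"]
    a=np.array([(u-K[0,2])/K[0,0],(v-K[1,2])/K[1,1]])
    if n=="wrist":
        r=np.hypot(*a); d=np.array([*(a/max(r,1e-9)*np.sin(r)),np.cos(r)])
    else: d=np.array([*a,1.])
    return T[:3,3],T[:3,:3]@(d*[1,-1,-1])
def at(n,u,v,z,info=None):
    o,d=ray(n,u,v,info);return o+d*(z-o[2])/d[2]
def proj(n,P,info=None):
    i=info or camera_info(n);K=i["mtx"];T=i["T"]
    p=(np.atleast_2d(P)-T[:3,3])@T[:3,:3]*[1,-1,-1]
    if n=="wrist":
        h=np.hypot(p[:,0],p[:,1]);th=np.arctan2(h,p[:,2]);q=p[:,:2]/np.maximum(h,1e-9)[:,None]*th[:,None]
    else: q=p[:,:2]/p[:,2:]
    return q*[K[0,0],K[1,1]]+K[:2,2]
def cupT(x,y,yaw,P):
    P=np.atleast_2d(P);c,s=np.cos(yaw),np.sin(yaw)
    return np.c_[x+c*P[:,0]-s*P[:,1],y+s*P[:,0]+c*P[:,1],P[:,2]]
E
python3 - <<'E'
from h import *
t=cv2.imread("pics/top0.png")
a=cv2.resize(t[110:215,125:255],None,fx=4.6,fy=4.6,interpolation=2)
b=cv2.resize(t[195:300,250:440],None,fx=4.2,fy=4.2,interpolation=2)
cv2.imwrite("pics/a.png",a);cv2.imwrite("pics/b.png",b)
for n,u,v,z in[("cover",314,238,.03),("dish",394,248,.05),("beaker",264,267,.08),("jar1",290,157,.15),("jar2",374,160,.15),("cupTL",140,122,.15),("cupTR",237,122,.15)]:print(n,at("top",u,v,z))
E
```

```text
cover [ 0.4908 -0.1427  0.03  ]
dish [ 0.4574 -0.3949  0.05  ]
beaker [0.3955 0.0079 0.08  ]
jar1 [ 0.7222 -0.0699  0.15  ]
jar2 [ 0.7138 -0.3247  0.15  ]
cupTL [0.8334 0.3947 0.15  ]
cupTR [0.8348 0.0958 0.15  ]
```

View pics/a.png

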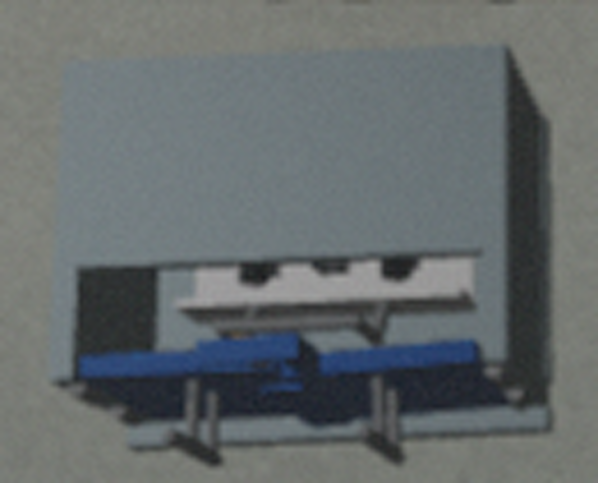

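View pics/b.png

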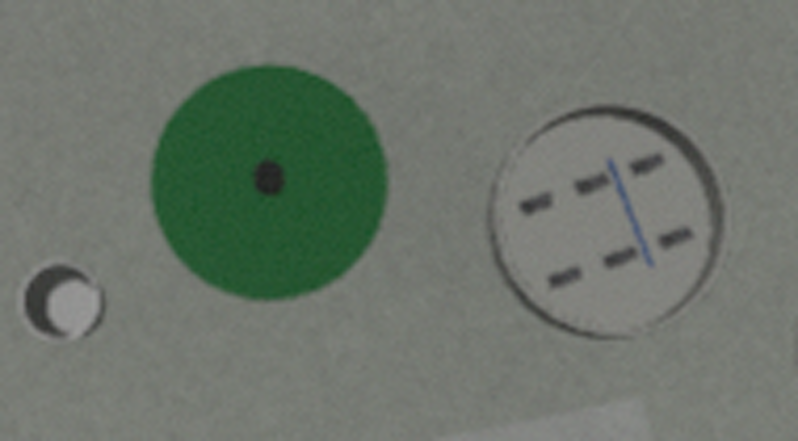

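```bash
python3 - <<'E'
from h import *
from scipy.optimize import least_squares
px=lambda p:np.array(p)/4.6+[125,110]
obs=[((65,62),(.22,.15,.15)),((506,48),(.22,-.15,.15)),((320,260),(.075,0,.15))]
I=camera_info("top")
hd=[((192,380),(-.045,.06,.17)),((375,378),(-.045,-.06,.17))]
def f(q,o):return (proj("top",cupT(*q,[b for a,b in o]),I)-np.array([px(a) for a,b in o])).ravel()
for o in(obs,obs+hd):
    r=least_squares(f,[.65,.25,0],args=(o,));print(r.x,r.fun)
q=r.x
chk=np.array([[0,.15,.15],[0,-.15,.15],[0,-.03,.198],[0,.034,.198],[0,.13,.15],[0,-.13,.15],[.036,.045,.13],[.036,-.045,.13],[.07,0,.068]])
print(((proj("top",cupT(*q,chk),I)-[125,110])*4.6).round())
D=lambda u,v,z:at("top",u/4.2+250,v/4.2+195,z,I)[:2]
print("rimcentre",D(606,223,.05),"size",D(489,220,.05)-D(724,220,.05),D(606,106,.05)-D(606,340,.05))
N=np.array([[D(a,b,.02) for a,b in p] for p in[((536,204),(565,277)),((592,183),(620,258)),((647,164),(676,237))]])
print(N.mean((0,1)),N.mean(1),N[:,0]-N[:,1])
d=(N[:,0]-N[:,1]).mean(0);print("axis",d,np.arctan2(d[1],d[0]))
print("knob",D(269,178,.045),"disc",D(270,182,.011),D(152,182,.011)-D(388,182,.011))
E
```

```text
[0.6156 0.223  0.0899] [ 1.3321  2.2207  3.007  -2.4562 -4.229   0.1625]
[0.6309 0.2281 0.0749] [ 1.2086 -3.2019  2.6508 -6.4779 -5.2203 -4.737  -0.0981  7.7709  1.5174
  5.3476]
[[ 64. 364.]
 [528. 333.]
 [320. 326.]
 [217. 333.]
 [ 95. 362.]
 [497. 335.]
 [238. 308.]
 [374. 299.]
 [333. 282.]]
rimcentre [ 0.4571 -0.3958] size [-0.0005  0.1763] [ 0.1753 -0.0062]
[ 0.4623 -0.4015] [[ 0.4468 -0.3584]
 [ 0.4622 -0.4015]
 [ 0.4778 -0.4447]] [[0.0557 0.0206]
 [0.0575 0.0195]
 [0.0562 0.02  ]]
axis [0.0565 0.02  ] 0.3409405663346506
knob [ 0.4909 -0.143 ] disc [ 0.4921 -0.1434] [-0.0006  0.183 ]
```

```bash
python3 - <<'E'
from h import *
I=camera_info("top")
px=lambda p:np.array(p)/4.6+[125,110]
for a,z in [((65,62),.15),((506,48),.15),((78,268),.15),((480,252),.15),((52,380),.15),((505,362),.15),((192,380),.17),((375,378),.17),((128,440),0),((552,425),0)]:
    w=at("top",*px(a),z,I);print(a,w,proj("top",w,I)-px(a))
E
```

```text
(65, 62) [0.8285 0.3969 0.15  ] [[ 0. -0.]]
(506, 48) [0.84   0.1022 0.15  ] [[ 0. -0.]]
(78, 268) [0.6847 0.3746 0.15  ] [[ 0. -0.]]
(480, 252) [0.6968 0.1126 0.15  ] [[0. 0.]]
(52, 380) [0.6093 0.3843 0.15  ] [[ 0. -0.]]
(505, 362) [0.6224 0.0927 0.15  ] [[0. 0.]]
(192, 380) [0.6048 0.2862 0.17  ] [[0. 0.]]
(375, 378) [0.6065 0.1703 0.17  ] [[0. 0.]]
(128, 440) [0.6012 0.3957 0.    ] [[ 0. -0.]]
(552, 425) [0.6135 0.0891 0.    ] [[ 0. -0.]]
```

```bash
python3 - <<'E'
from h import *
import cell
print([x for x in dir(cell) if not x.startswith('_')], getattr(cell,'pinch_z',None))
w=cv2.imread("pics/wrist0.png");t=cv2.imread("pics/top0.png");s=cv2.imread("pics/scene0.png")
c=np.zeros((600,800,3),np.uint8)
c[:400,:640]=w
c[400:,:300]=cv2.resize(t[260:360,0:150],(300,200))
c[400:,320:520]=cv2.resize(s[0:100,190:290],(200,200))
c[400:,530:800]=cv2.resize(t[165:240,150:251],(270,200),interpolation=2)
cv2.imwrite("pics/c.png",c)
E
```

```text
['MotionError', 'camera_info', 'get_state', 'pinch_z', 'read_camera', 'sign_off'] -0.0187
```

View pics/c.png

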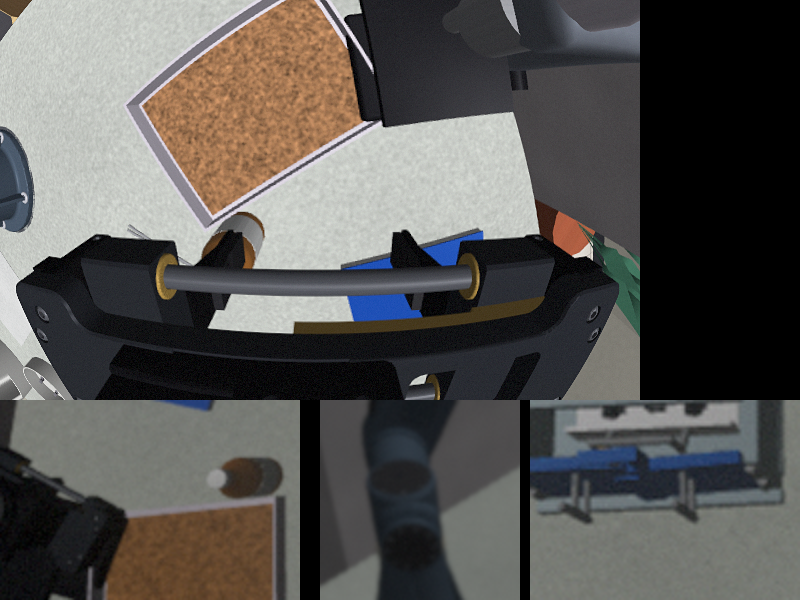

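Call:
{"api": "send_rows", "payload": {"motion": [[[0,0,0],-0.098,1],[[0,0,0],-0.098,1],[[0,0,0],-0.098,1],[[0,0,0],-0.098,1],[[0,0,0],-0.098,1]]}}

```text
time_s: 0.57
ee_pos: [0.2727, 0.5621, 0.2221]
tool_rot: [-0.022, 1.0, -0.0, -0.0]
force: [-0.6, 0.6, 0.7]
width: 1.002
gripper_force: 0.0
```

Call:
{"api": "send_rows", "payload": {"motion": [[[-0.0214,-0.0332,-0.0078],0,1],[[-0.0214,-0.0332,-0.0078],0,1],[[-0.0214,-0.0332,-0.0078],0,1],[[-0.0214,-0.0332,-0.0078],0,1],[[-0.0214,-0.0332,-0.0078],0,1]]}}

```text
time_s: 0.98
ee_pos: [0.3865, 0.3989, 0.2616]
tool_rot: [-0.019, 1.0, -0.0, -0.0]
force: [0.8, 0.7, 0.7]
width: 1.001
gripper_force: 0.0
```

Call:
{"api": "send_rows", "payload": {"motion": [[[-0.0214,-0.0332,-0.0078],0,1],[[-0.0214,-0.0332,-0.0078],0,1],[[-0.0214,-0.0332,-0.0078],0,1],[[-0.0214,-0.0332,-0.0078],0,1],[[-0.0214,-0.0332,-0.0078],0,1]]}}

```text
time_s: 1.4
ee_pos: [0.4999, 0.2369, 0.3008]
tool_rot: [-0.019, 1.0, -0.0, -0.0]
force: [1.2, 0.3, 1.0]
width: 1.0
gripper_force: 0.0
```

```bash
cat >> h.py <<'E'
def psi(s=None):
    X=R.from_quat((s or get_state())["tool_rot"]).as_matrix()[:,0];return np.arctan2(X[1],X[0])%(2*np.pi)
def plan(P,ps=None):
    "tool-frame shift to world TCP target (after turning to ps)"
    s=get_state();a=psi(s);ps=a if ps is None else ps;d=np.array(P)-s["ee_pos"];c,n=np.cos(ps),np.sin(ps)
    t=np.array([c*d[0]+n*d[1],n*d[0]-c*d[1],-d[2]]);print("turn",round(a-ps,4),"shift",t,"rows",np.ceil(np.linalg.norm(t)/.041),"each",t/np.ceil(np.linalg.norm(t)/.041))
def st():
    s=get_state();print("t%.2f"%s["time_s"],s["ee_pos"],"psi%.4f"%psi(s),"F",s["force"],"w%.3f gf%.1f"%(s["width"],s["gripper_force"]))
def shot(name,cam="wrist"):
    i=camera_info(cam);im=read_camera(cam)[:,:,::-1];cv2.imwrite(f"pics/{name}.png",im)
    import pickle;pickle.dump(i,open(f"pics/{name}.pkl","wb"));return im,i
def info(name):
    import pickle;return pickle.load(open(f"pics/{name}.pkl","rb"))
E
python3 - <<'E'
from h import *
st();shot("w1")
E
```

```text
t1.40 [0.4999 0.2369 0.3008] psi3.1798 F [1.2473 0.2847 1.0467] w1.000 gf0.0
```

View pics/w1.png

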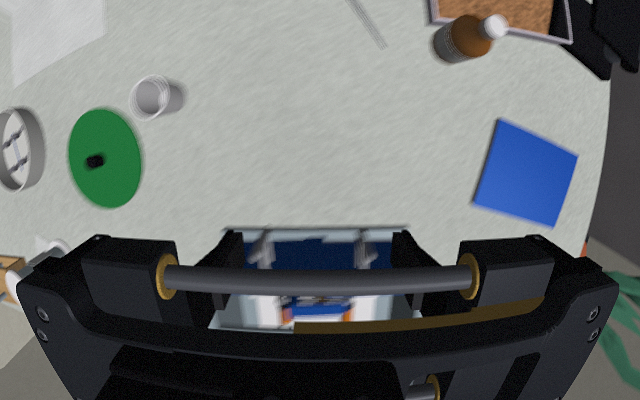

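Call:
{"api": "send_rows", "payload": {"motion": [[[-0.04,0,-0.01],0,1],[[-0.04,0,-0.01],0,1],[[-0.04,0,-0.01],0,1],[[0,0,0],0,1],[[0,0,0],0,1]]}}

```text
time_s: 1.87
ee_pos: [0.621, 0.243, 0.3297]
tool_rot: [-0.018, 1.0, 0.0, -0.0]
force: [-1.5, -0.7, -0.7]
width: 0.999
gripper_force: 0.0
```

Call:
{"api": "send_rows", "payload": {"motion": [[[0,0,0],0,1],[[0,0,0],0,1],[[0,0,0],0,1]]}}

```text
time_s: 2.12
ee_pos: [0.6176, 0.2436, 0.3303]
tool_rot: [-0.02, 1.0, -0.0, -0.001]
force: [-0.3, -0.4, 0.3]
width: 1.0
gripper_force: 0.0
```

```bash
python3 - <<'E'
from h import *
st();print(get_state()["joints"]);im,i=shot("w2")
cv2.imwrite("pics/w2c.png",cv2.resize(im[120:320,200:440],None,fx=3,fy=3,interpolation=2)[:600])
E
```

```text
t2.12 [0.6176 0.2436 0.3303] psi3.1806 F [-0.2803 -0.4287  0.332 ] w1.000 gf0.0
[ 0.2077  0.493   1.1879  0.0001  1.4624 -1.4021]
```

View pics/w2c.png

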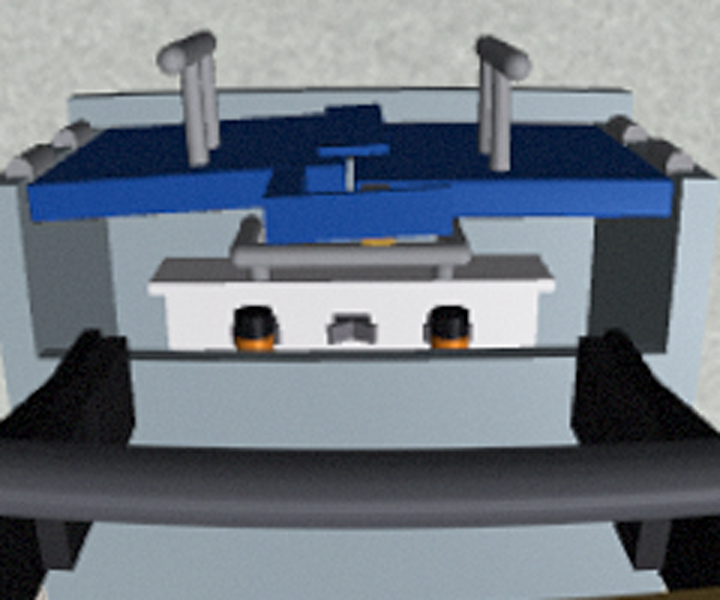

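```bash
python3 - <<'E'
from h import *
I=info("w2")
C=lambda u,v,z:at("wrist",u/3+200,v/3+120,z,I)
a=C(172,60,.17);p=C(514,61,.17);print("bars",a,p,np.linalg.norm(a-p)); print("bot",C(206,42,.092),C(487,42,.092))
l=C(150,286,.068);r=C(555,284,.068);print("tray wall top",l,r,r-l)
L=C(240,252,.135);Q=C(466,252,.135);print("traybar",L,Q,Q-L)
print("roof edge",C(40,350,.15),C(665,350,.15), "leaf hinge",C(30,188,.15),C(670,182,.15))
d=p-a;yaw=np.arctan2(-d[0],d[1]);m=(a+p)/2;print("yaw",yaw,"origin",m[0]+.045*np.cos(yaw),m[1]+.045*np.sin(yaw))
E
```

```text
bars [0.5734 0.1788 0.17  ] [0.5693 0.2989 0.17  ] 0.12020736677861245
bot [0.5736 0.1789 0.092 ] [0.569  0.3006 0.092 ]
tray wall top [0.6956 0.1472 0.068 ] [0.6868 0.3469 0.068 ] [-0.0087  0.1997  0.    ]
traybar [0.6545 0.1998 0.135 ] [0.651  0.2916 0.135 ] [-0.0035  0.0918  0.    ]
roof edge [0.6964 0.1162 0.15  ] [0.6863 0.3778 0.15  ] leaf hinge [0.6267 0.1167 0.15  ] [0.6145 0.3694 0.15  ]
yaw 0.034441059073900805 origin 0.6163457913622087 0.24041380007283117
```

Call:
{"api": "send_rows", "payload": {"motion": [[[0,0,0],0.1208,1],[[0,0,0],0.1208,1],[[0,0,0],0.1208,1],[[0,0,0],0.1208,1],[[0,0,0],0.1208,1]]}}

```text
time_s: 2.58
ee_pos: [0.6183, 0.2436, 0.3309]
tool_rot: [0.282, 0.96, -0.0, -0.0]
force: [-0.5, -0.3, 0.5]
width: 1.0
gripper_force: 0.0
```

Call:
{"api": "send_rows", "payload": {"motion": [[[0,0,0],0.1208,1],[[0,0,0],0.1208,1],[[0,0,0],0.1208,1],[[0,0,0],0.1208,1],[[0,0,0],0.1208,1]]}}

```text
time_s: 3.0
ee_pos: [0.6183, 0.2436, 0.3309]
tool_rot: [0.554, 0.832, -0.0, -0.0]
force: [-0.2, -0.8, -0.2]
width: 1.0
gripper_force: 0.0
```

Call:
{"api": "send_rows", "payload": {"motion": [[[0,0,0],0.1208,1],[[0,0,0],0.1208,1],[[0,0,0],0.1208,1],[[0,0,0],0.1208,1],[[0,0,0],0.1208,1]]}}

```text
time_s: 3.42
ee_pos: [0.6183, 0.2436, 0.3309]
tool_rot: [0.777, 0.63, -0.0, -0.0]
force: [0.7, -0.3, -0.4]
width: 1.0
gripper_force: 0.0
```

Call:
{"api": "send_rows", "payload": {"motion": [[[0,0,0],0.1208,1],[[0,0,0],0.1208,1],[[0,0,0],0.1208,1],[[0,0,0],0.1208,1],[[0,0,0],0.1208,1]]}}

```text
time_s: 3.83
ee_pos: [0.6183, 0.2435, 0.3308]
tool_rot: [0.929, 0.37, -0.0, -0.0]
force: [0.1, 0.0, 0.3]
width: 0.997
gripper_force: 0.0
```

Call:
{"api": "send_rows", "payload": {"motion": [[[0,0,0],0.1208,1],[[0,0,0],0.1208,1],[[0,0,0],0.1208,1],[[0,0,0],0.1208,1],[[0,0,0],0.1208,1]]}}

```text
time_s: 4.25
ee_pos: [0.6183, 0.2436, 0.3309]
tool_rot: [0.997, 0.077, -0.0, 0.0]
force: [0.3, 0.1, 0.2]
width: 0.998
gripper_force: 0.0
```

Call:
{"api": "send_rows", "payload": {"motion": [[[-0.022,0.03,0.02],0.1208,1],[[-0.022,0.03,0.02],0,1],[[0,0,0.02],0,1],[[0,0,0],0,1],[[0,0,0],0,1]]}}

```text
time_s: 4.67
ee_pos: [0.5813, 0.1803, 0.271]
tool_rot: [1.0, 0.019, -0.001, -0.0]
force: [0.5, 0.6, 0.5]
width: 0.997
gripper_force: 0.0
```

```bash
python3 - <<'E'
from h import *
st();plan((.5735,.179,.141),.04)
E
```

```text
t4.67 [0.5813 0.1803 0.271 ] psi0.0389 F [0.4827 0.636  0.4817] w0.997 gf0.0
turn -0.0011 shift [-0.0079  0.001   0.13  ] rows 4.0 each [-0.002   0.0003  0.0325]
```

Call:
{"api": "send_rows", "payload": {"motion": [[[-0.002,0.0003,0.0325],0,1],[[-0.002,0.0003,0.0325],0,1],[[-0.002,0.0003,0.0325],0,1],[[-0.002,0.0003,0.0325],0,1],[[0,0,0],0,-1]], "force": 25}}

```text
time_s: 5.08
ee_pos: [0.571, 0.1792, 0.1367]
tool_rot: [1.0, 0.02, -0.005, 0.0]
force: [-0.4, 0.6, -0.1]
width: 0.975
gripper_force: 0.0
```

Call:
{"api": "send_rows", "payload": {"motion": [[[0,0,0],0,-1],[[0,0,0],0,-1],[[0,0,0],0,-1],[[0,0,0],0,-1],[[0,0,0],0,-1]]}}

```text
time_s: 5.5
ee_pos: [0.5754, 0.1789, 0.1431]
tool_rot: [1.0, 0.02, 0.002, -0.0]
force: [0.4, 0.7, -0.6]
width: 0.63
gripper_force: 0.0
```

Call:
{"api": "send_rows", "payload": {"motion": [[[0,0,0],0,-1],[[0,0,0],0,-1],[[0,0,0],0,-1],[[0,0,0],0,-1],[[0,0,0],0,-1]]}}

```text
time_s: 5.92
ee_pos: [0.574, 0.1786, 0.141]
tool_rot: [1.0, 0.019, -0.0, 0.0]
force: [0.0, -0.4, -0.5]
width: 0.249
gripper_force: 0.0
```

Call:
{"api": "send_rows", "payload": {"motion": [[[0,0,0],0,-1],[[0,0,0],0,-1],[[0,0,0],0,-1],[[0,0,0],0,-1],[[0,0,0],0,-1]]}}

```text
time_s: 6.33
ee_pos: [0.5747, 0.1781, 0.141]
tool_rot: [1.0, 0.02, 0.001, 0.001]
force: [1.2, -3.2, -1.8]
width: 0.12
gripper_force: 25.0
```

Call:
{"api": "send_rows", "payload": {"motion": [[[-0.007,0.005,0],-0.1033,-1],[[-0.007,0.005,0],-0.1033,-1],[[-0.007,0.005,0],-0.1033,-1]]}}

```text
time_s: 6.58
ee_pos: [0.5577, 0.1604, 0.1411]
tool_rot: [0.984, 0.176, 0.003, 0.001]
force: [6.9, -4.4, -5.8]
width: 0.12
gripper_force: 25.0
```

Call:
{"api": "send_rows", "payload": {"motion": [[[-0.007,0.005,0],-0.1033,-1],[[-0.007,0.005,0],-0.1033,-1],[[-0.007,0.005,0],-0.1033,-1],[[-0.007,0.005,0],-0.1033,-1],[[-0.007,0.005,0],-0.1033,-1]]}}

```text
time_s: 7.0
ee_pos: [0.5428, 0.1216, 0.1411]
tool_rot: [0.907, 0.421, 0.004, 0.001]
force: [9.3, -0.2, -8.4]
width: 0.12
gripper_force: 25.0
```

Call:
{"api": "send_rows", "payload": {"motion": [[[-0.007,0.005,0],-0.1033,-1],[[-0.007,0.005,0],-0.1033,-1],[[-0.007,0.005,0],-0.1033,-1],[[-0.007,0.005,0],-0.1033,-1],[[-0.007,0.005,0],-0.1033,-1]]}}

```text
time_s: 7.42
ee_pos: [0.5485, 0.0804, 0.1411]
tool_rot: [0.77, 0.638, 0.005, 0.002]
force: [8.8, 4.4, -9.7]
width: 0.119
gripper_force: 25.0
```

Call:
{"api": "send_rows", "payload": {"motion": [[[-0.007,0.005,0],-0.1033,-1],[[-0.007,0.005,0],-0.1033,-1],[[-0.007,0.005,0],-0.1033,-1],[[-0.007,0.005,0],-0.1033,-1],[[-0.007,0.005,0],-0.1033,-1]]}}

```text
time_s: 7.83
ee_pos: [0.5728, 0.0477, 0.141]
tool_rot: [0.582, 0.813, 0.004, 0.001]
force: [6.0, 8.6, -6.0]
width: 0.116
gripper_force: 25.0
```

Call:
{"api": "send_rows", "payload": {"motion": [[[0,0,0],0,-1],[[0,0,0],0,-1],[[0,0,0],0,-1],[[0,0,0],0,-1],[[0,0,0],0,-1]]}}

```text
time_s: 8.25
ee_pos: [0.5727, 0.0477, 0.141]
tool_rot: [0.583, 0.812, 0.004, 0.001]
force: [8.2, 5.6, -6.4]
width: 0.118
gripper_force: 25.0
```

```bash
python3 - <<'E'
from h import *
st()
for y in(.035,.04,.045):
  h=cupT(.6163,.2404,y,[0,-.13,0])[0];r=get_state()["ee_pos"][:2]-h[:2]
  print(np.hypot(*r),np.arctan2(r[1],r[0])%6.283-np.arctan2(.07,-.045)-y)
E
```

```text
t8.25 [0.5727 0.0477 0.141 ] psi1.8959 F [ 8.1688  5.5866 -6.3895] w0.118 gf25.0
0.07908936370200431 1.8808385002664256
0.0795055557288844 1.869542140358842
0.07992733834064172 1.8583380056374104
```

Call:
{"api": "send_rows", "payload": {"motion": [[[0,0,0],0,1],[[0,0,0],0,1],[[0,0,0],0,1],[[0,0,0],0,1],[[0,0,0],0,1]]}}

```text
time_s: 8.67
ee_pos: [0.5691, 0.0453, 0.1411]
tool_rot: [0.582, 0.813, -0.0, -0.0]
force: [-0.4, -0.2, 0.5]
width: 0.406
gripper_force: 0.0
```

Call:
{"api": "send_rows", "payload": {"motion": [[[0,0,-0.038],0,1],[[0,0,-0.038],0,1],[[0,0,-0.038],0,1],[[0,0,-0.038],0,1],[[0,0,-0.038],0,1]]}}

```text
time_s: 9.08
ee_pos: [0.5688, 0.0452, 0.333]
tool_rot: [0.582, 0.813, -0.0, -0.0]
force: [1.0, 0.2, -0.3]
width: 0.791
gripper_force: 0.0
```

Call:
{"api": "send_rows", "payload": {"motion": [[[0,0,0],-0.1168,1],[[0,0,0],-0.1168,1],[[0,0,0],-0.1168,1],[[0,0,0],-0.1168,1],[[0,0,0],-0.1168,1]]}}

```text
time_s: 9.5
ee_pos: [0.569, 0.0451, 0.3312]
tool_rot: [0.321, 0.947, -0.0, -0.0]
force: [1.0, 0.2, 0.2]
width: 0.994
gripper_force: 0.0
```

Call:
{"api": "send_rows", "payload": {"motion": [[[0,0,0],-0.1168,1],[[0,0,0],-0.1168,1],[[0,0,0],-0.1168,1],[[0,0,0],-0.1168,1],[[0,0,0],-0.1168,1]]}}

```text
time_s: 9.92
ee_pos: [0.569, 0.0451, 0.331]
tool_rot: [0.035, 0.999, 0.0, -0.0]
force: [0.2, -0.1, 1.2]
width: 1.004
gripper_force: 0.0
```

Call:
{"api": "send_rows", "payload": {"motion": [[[0,0,0],-0.1168,1],[[-0.011,0.038,0],0,1],[[-0.011,0.038,0],0,1],[[-0.011,0.038,0],0,1],[[-0.011,0.038,0],0,1]]}}

```text
time_s: 10.33
ee_pos: [0.6071, 0.2, 0.3312]
tool_rot: [-0.02, 1.0, 0.0, -0.0]
force: [0.6, -0.0, -0.3]
width: 1.001
gripper_force: 0.0
```

Call:
{"api": "send_rows", "payload": {"motion": [[[-0.011,0.038,0],0,1],[[0,0,0],0,1],[[0,0,0],0,1],[[0,0,0],0,1],[[0,0,0],0,1]]}}

```text
time_s: 10.75
ee_pos: [0.6163, 0.2359, 0.331]
tool_rot: [-0.02, 1.0, -0.0, -0.0]
force: [-0.3, -0.5, 0.5]
width: 1.002
gripper_force: 0.0
```

```bash
python3 - <<'E'
from h import *
st();im,i=shot("w3")
cv2.imwrite("pics/w3c.png",cv2.resize(im[100:320,170:460],None,fx=2.7,fy=2.7,interpolation=2))
E
```

```text
t10.75 [0.6163 0.2359 0.331 ] psi3.1818 F [-0.2781 -0.5424  0.4833] w1.002 gf0.0
```

View pics/w3c.png

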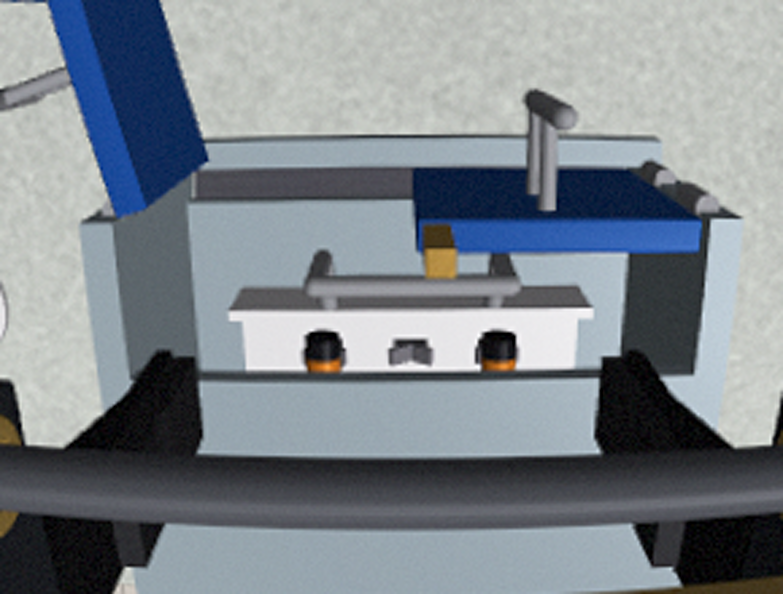

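```bash
python3 - <<'E'
from h import *
I=info("w3")
C=lambda u,v,z:at("wrist",u/2.7+170,v/2.7+100,z,I)
k=C(441,264,.19);print("knob",k,C(425,264,.19)-C(457,264,.19),C(441,250,.19)-C(441,278,.19)); print("pbar",C(563,117,.17))
print("leaf meet edge",C(417,220,.15),C(420,250,.15),"hinge",C(698,222,.15))
plan((k[0],k[1],.172-.0187))
E
```

```text
knob [0.627 0.253 0.19 ] [ 0.0005 -0.0122 -0.    ] [-0.0111 -0.0006  0.    ]
pbar [0.5708 0.2992 0.17  ]
leaf meet edge [0.6198 0.2444 0.15  ] [0.6329 0.2463 0.15  ] hinge [0.6148 0.3688 0.15  ]
turn 0.0 shift [-0.0113  0.0168  0.1779] rows 5.0 each [-0.0023  0.0034  0.0356]
```

Call:
{"api": "send_rows", "payload": {"motion": [[[-0.0023,0.0034,0.0347],0,-0.3],[[-0.0023,0.0034,0.0347],0,-0.3],[[-0.0023,0.0034,0.0347],0,-0.3],[[-0.0023,0.0034,0.0347],0,-0.3],[[-0.0023,0.0034,0.0347],0,-0.3]]}}

```text
time_s: 11.22
ee_pos: [0.6277, 0.2532, 0.1569]
tool_rot: [-0.02, 1.0, 0.0, 0.0]
force: [0.0, -0.6, -0.9]
width: 0.706
gripper_force: 0.0
```

Call:
{"api": "send_rows", "payload": {"motion": [[[0,0,0],0,-1],[[0,0,0],0,-1],[[0,0,0],0,-1],[[0,0,0],0,-1],[[0,0,0],0,-1]], "force": 30}}

```text
time_s: 11.63
ee_pos: [0.6283, 0.2544, 0.1595]
tool_rot: [-0.021, 1.0, 0.0, 0.001]
force: [0.2, 0.7, 0.9]
width: 0.322
gripper_force: 0.0
```

Call:
{"api": "send_rows", "payload": {"motion": [[[0,0,0],0,-1],[[0,0,0],0,-1],[[0,0,0],0,-1],[[0,0,0],0,-1],[[0,0,0],0,-1]]}}

```text
time_s: 12.05
ee_pos: [0.6283, 0.2526, 0.1587]
tool_rot: [-0.021, 1.0, -0.002, 0.001]
force: [0.4, -6.5, 3.4]
width: 0.136
gripper_force: 30.0
```

Call:
{"api": "send_rows", "payload": {"motion": [[[0,0,0],0,-1],[[0,0,0],0,-1],[[0,0,0],0,-1]]}}

```text
time_s: 12.3
ee_pos: [0.6283, 0.2526, 0.1588]
tool_rot: [-0.021, 1.0, -0.002, 0.001]
force: [-0.9, -5.4, 3.1]
width: 0.136
gripper_force: 30.0
```

Call:
{"api": "send_rows", "payload": {"motion": [[[0,0,-0.006],0,-1],[[0,0,-0.006],0,-1],[[0,0,-0.006],0,-1],[[0,0,-0.005],0,-1],[[0,0,0],0,-1]]}}

```text
time_s: 12.72
ee_pos: [0.6281, 0.2526, 0.1816]
tool_rot: [-0.021, 1.0, -0.002, 0.001]
force: [0.6, -5.9, 1.1]
width: 0.138
gripper_force: 30.0
```

Call:
{"api": "send_rows", "payload": {"motion": [[[0,0,0],0,-1],[[0,0,0],0,-1],[[0,0,0],0,-0.5],[[0,0,0],0,-0.5],[[0,0,0],0,-0.5]]}}

```text
time_s: 13.13
ee_pos: [0.6273, 0.2553, 0.1809]
tool_rot: [-0.021, 1.0, 0.001, 0.0]
force: [-0.4, 0.4, -0.8]
width: 0.232
gripper_force: 0.0
```

Call:
{"api": "send_rows", "payload": {"motion": [[[0,0,0],0,0],[[0,0,-0.03],0,0],[[0,0,-0.03],0,0],[[0,0,-0.03],0,0],[[0,0,0],0,0]]}}

```text
time_s: 13.55
ee_pos: [0.631, 0.2564, 0.2781]
tool_rot: [-0.021, 1.0, 0.002, 0.007]
force: [0.7, 1.3, 1.4]
width: 0.478
gripper_force: 0.0
```

```bash
python3 - <<'E'
from h import *
st();plan((.5708,.2992,.26));plan((.5708,.2992,.141))
E
```

```text
t13.55 [0.631  0.2564 0.2781] psi3.1839 F [0.6594 1.3206 1.383 ] w0.478 gf0.0
turn 0.0 shift [0.0583 0.0453 0.0181] rows 2.0 each [0.0292 0.0227 0.0091]
turn 0.0 shift [0.0583 0.0453 0.1371] rows 4.0 each [0.0146 0.0113 0.0343]
```

Call:
{"api": "send_rows", "payload": {"motion": [[[0.0292,0.0227,0.009],0,0],[[0.0292,0.0227,0.009],0,0],[[0,0,0],0,0],[[0,0,0.0295],0,0],[[0,0,0.0295],0,0]]}}

```text
time_s: 13.97
ee_pos: [0.5678, 0.2994, 0.195]
tool_rot: [-0.022, 1.0, 0.001, 0.003]
force: [0.4, -0.5, -1.4]
width: 0.497
gripper_force: 0.0
```

Call:
{"api": "send_rows", "payload": {"motion": [[[0,0,0.028],0,0],[[0,0,0.028],0,0],[[0,0,0],0,-1],[[0,0,0],0,-1],[[0,0,0],0,-1]], "force": 25}}

```text
time_s: 14.38
ee_pos: [0.5681, 0.2983, 0.1387]
tool_rot: [-0.021, 1.0, 0.0, 0.001]
force: [0.3, -0.3, 0.1]
width: 0.355
gripper_force: 0.0
```

Call:
{"api": "send_rows", "payload": {"motion": [[[0,0,0],0,-1],[[0,0,0],0,-1],[[0,0,0],0,-1],[[0,0,0],0,-1],[[0,0,0],0,-1]]}}

```text
time_s: 14.8
ee_pos: [0.5692, 0.2996, 0.1396]
tool_rot: [-0.021, 1.0, 0.002, 0.003]
force: [1.0, 4.6, 2.3]
width: 0.118
gripper_force: 25.0
```

Call:
{"api": "send_rows", "payload": {"motion": [[[0,0,0],0,-1],[[0,0,0],0,-1],[[0,0,0],0,-1]]}}

```text
time_s: 15.05
ee_pos: [0.5692, 0.2996, 0.1396]
tool_rot: [-0.021, 1.0, 0.002, 0.003]
force: [2.2, 4.3, 3.0]
width: 0.117
gripper_force: 25.0
```

Call:
{"api": "send_rows", "payload": {"motion": [[[0.007,0.005,0],0.1033,-1],[[0.007,0.005,0],0.1033,-1],[[0.007,0.005,0],0.1033,-1]]}}

```text
time_s: 15.3
ee_pos: [0.5503, 0.3152, 0.1396]
tool_rot: [0.136, 0.991, 0.002, 0.004]
force: [4.2, 3.4, 1.6]
width: 0.121
gripper_force: 25.0
```

Call:
{"api": "send_rows", "payload": {"motion": [[[0.007,0.005,0],0.1033,-1],[[0.007,0.005,0],0.1033,-1],[[0.007,0.005,0],0.1033,-1],[[0.007,0.005,0],0.1033,-1],[[0.007,0.005,0],0.1033,-1]]}}

```text
time_s: 15.72
ee_pos: [0.5307, 0.3526, 0.1396]
tool_rot: [0.384, 0.923, 0.002, 0.003]
force: [4.4, 1.0, 2.2]
width: 0.113
gripper_force: 25.0
```

Call:
{"api": "send_rows", "payload": {"motion": [[[0.007,0.005,0],0.1033,-1],[[0.007,0.005,0],0.1033,-1],[[0.007,0.005,0],0.1033,-1],[[0.007,0.005,0],0.1033,-1],[[0.007,0.005,0],0.1033,-1]]}}

```text
time_s: 16.13
ee_pos: [0.5316, 0.3946, 0.1396]
tool_rot: [0.607, 0.794, 0.002, 0.002]
force: [2.7, -0.2, 3.1]
width: 0.117
gripper_force: 25.0
```

Call:
{"api": "send_rows", "payload": {"motion": [[[0.007,0.005,0],0.1033,-1],[[0.007,0.005,0],0.1033,-1],[[0.007,0.005,0],0.1033,-1],[[0.007,0.005,0],0.1033,-1],[[0.007,0.005,0],0.1033,-1]]}}

```text
time_s: 16.55
ee_pos: [0.5529, 0.4311, 0.1397]
tool_rot: [0.79, 0.613, 0.001, 0.0]
force: [-0.9, 1.2, 5.3]
width: 0.118
gripper_force: 25.0
```

Call:
{"api": "send_rows", "payload": {"motion": [[[0,0,0],0,-1],[[0,0,0],0,-1],[[0,0,0],0,-1]]}}

```text
time_s: 16.8
ee_pos: [0.5531, 0.4313, 0.1397]
tool_rot: [0.788, 0.616, 0.002, 0.0]
force: [0.8, 2.9, 5.6]
width: 0.118
gripper_force: 25.0
```

```bash
python3 - <<'E'
from h import *
st()
for y in(.035,.04,.045):
  h=cupT(.6163,.2404,y,[0,.13,0])[0];r=get_state()["ee_pos"][:2]-h[:2]
  print(np.hypot(*r),(np.arctan2(-.07,-.045)+y-np.arctan2(r[1],r[0]))%6.283)
E
```

```text
t16.80 [0.5531 0.4313 0.1397] psi1.3273 F [0.8279 2.8703 5.5955] w0.118 gf25.0
0.08460343592067837 1.8396586255005447
0.08417238260455444 1.8504238168419826
0.08374661229229509 1.8612735724993907
```

Call:
{"api": "send_rows", "payload": {"motion": [[[0,0,0],0,-0.31],[[0,0,0],0,-0.31],[[0,0,0],0,-0.31],[[0,0,-0.01],0,-0.31],[[0,0,-0.036],0,-0.31]]}}

```text
time_s: 17.22
ee_pos: [0.5477, 0.4275, 0.1773]
tool_rot: [0.789, 0.615, -0.008, -0.001]
force: [-0.1, 0.3, 0.1]
width: 0.328
gripper_force: 0.0
```

Call:
{"api": "send_rows", "payload": {"motion": [[[0,0,-0.036],0,-0.31],[[0,0,-0.038],0,-0.31],[[0,0,0],-0.0953,-0.31],[[0,0,0],-0.0953,-0.31],[[0,0,0],-0.0953,-0.31]]}}

```text
time_s: 17.63
ee_pos: [0.5521, 0.4302, 0.2594]
tool_rot: [0.691, 0.723, 0.001, 0.0]
force: [-0.2, -0.0, -1.3]
width: 0.346
gripper_force: 0.0
```

```bash
python3 - <<'E'
from h import *
st();plan((.652,.244,.26),1.613)
E
```

```text
t17.63 [0.5521 0.4302 0.2594] psi1.6149 F [-0.2096 -0.0225 -1.3024] w0.346 gf0.0
turn 0.0019 shift [-0.1902  0.092  -0.0006] rows 6.0 each [-0.0317  0.0153 -0.0001]
```

Call:
{"api": "send_rows", "payload": {"motion": [[[-0.0317,0.0153,0],0,-0.31],[[-0.0317,0.0153,0],0,-0.31],[[-0.0317,0.0153,0],0,-0.31],[[-0.0317,0.0153,0],0,-0.31],[[-0.0317,0.0153,0],0,-0.31]]}}

```text
time_s: 18.05
ee_pos: [0.6347, 0.2733, 0.2579]
tool_rot: [0.693, 0.721, -0.0, -0.0]
force: [0.6, -0.5, 0.3]
width: 0.347
gripper_force: 0.0
```

Call:
{"api": "send_rows", "payload": {"motion": [[[-0.0317,0.0153,0],0,-0.31],[[0,0,0.03],0,-0.31],[[0,0,0.03],0,-0.31],[[0,0,0.02],0,-0.31],[[0,0,0],0,-0.31]]}}

```text
time_s: 18.47
ee_pos: [0.6473, 0.2422, 0.1723]
tool_rot: [0.693, 0.721, -0.005, -0.003]
force: [-0.4, -0.6, -1.0]
width: 0.345
gripper_force: 0.0
```

Call:
{"api": "send_rows", "payload": {"motion": [[[0,0,0.018],0,-0.31],[[0,0,0.018],0,-0.31],[[0,0,0.018],0,-0.31],[[0,0,0.014],0,-0.31],[[0,0,0],0,-0.31]]}}

```text
time_s: 18.88
ee_pos: [0.6495, 0.2436, 0.1078]
tool_rot: [0.693, 0.721, -0.002, -0.001]
force: [-1.1, 0.1, -0.3]
width: 0.347
gripper_force: 0.0
```

Call:
{"api": "send_rows", "payload": {"motion": [[[0,0,0],0,-1],[[0,0,0],0,-1],[[0,0,0],0,-1],[[0,0,0],0,-1],[[0,0,0],0,-1]], "force": 25}}

```text
time_s: 19.3
ee_pos: [0.6528, 0.2443, 0.1116]
tool_rot: [0.693, 0.721, 0.002, 0.001]
force: [1.0, 1.1, 3.2]
width: 0.103
gripper_force: 25.0
```

Call:
{"api": "send_rows", "payload": {"motion": [[[0,-0.02,0],0,-1],[[0,-0.02,0],0,-1],[[0,-0.02,0],0,-1],[[0,-0.02,0],0,-1],[[0,-0.02,0],0,-1]]}}

```text
time_s: 19.72
ee_pos: [0.5531, 0.2395, 0.1116]
tool_rot: [0.693, 0.721, 0.002, 0.003]
force: [1.7, -1.5, 3.5]
width: 0.103
gripper_force: 25.0
```

Call:
{"api": "send_rows", "payload": {"motion": [[[0,-0.02,0],0,-1],[[0,-0.02,0],0,-1],[[0,-0.019,0],0,-1],[[0,0,0],0,-1],[[0,0,0],0,-1]]}}

```text
time_s: 20.13
ee_pos: [0.4952, 0.2367, 0.1116]
tool_rot: [0.693, 0.721, 0.002, 0.003]
force: [2.6, -4.0, 4.7]
width: 0.106
gripper_force: 25.0
```

Call:
{"api": "send_rows", "payload": {"motion": [[[0,0,0],0,-1],[[0,0,0],0,-0.31],[[0,0,0],0,-0.31],[[0,0,0],0,-0.31],[[0,0,-0.03],0,-0.31]]}}

```text
time_s: 20.55
ee_pos: [0.4878, 0.2367, 0.1352]
tool_rot: [0.693, 0.721, -0.005, -0.004]
force: [-0.8, 0.7, -0.5]
width: 0.307
gripper_force: 0.0
```

```bash
python3 - <<'E'
from h import *
st();plan((.61,.244,.33),3.183);print(get_state()["joints"])
E
```

```text
t20.55 [0.4878 0.2367 0.1352] psi1.6095 F [-0.806   0.6656 -0.5425] w0.307 gf0.0
turn -1.5735 shift [-0.1224  0.0022 -0.1948] rows 6.0 each [-0.0204  0.0004 -0.0325]
[0.2455 0.5439 1.7143 0.0004 0.8962 0.2066]
```

Call:
{"api": "send_rows", "payload": {"motion": [[[0,0,-0.039],0,1],[[0,0,-0.039],0,1],[[0,0,-0.039],0,1],[[0,0,-0.039],0,1],[[0,0,-0.039],0,1]]}}

```text
time_s: 20.97
ee_pos: [0.491, 0.2379, 0.3362]
tool_rot: [0.693, 0.721, -0.001, -0.001]
force: [1.1, -0.0, -0.3]
width: 0.638
gripper_force: 0.0
```

Call:
{"api": "send_rows", "payload": {"motion": [[[0,0,0],-0.121,1],[[0,0,0],-0.121,1],[[0,0,0],-0.121,1],[[0,0,0],-0.121,1],[[0,0,0],-0.121,1]]}}

```text
time_s: 21.38
ee_pos: [0.4913, 0.238, 0.3343]
tool_rot: [0.444, 0.896, -0.0, -0.001]
force: [0.0, -0.1, -0.0]
width: 0.972
gripper_force: 0.0
```

Call:
{"api": "send_rows", "payload": {"motion": [[[0,0,0],-0.121,1],[[0,0,0],-0.121,1],[[0,0,0],-0.121,1],[[0,0,0],-0.121,1],[[0,0,0],-0.121,1]]}}

```text
time_s: 21.8
ee_pos: [0.4913, 0.238, 0.334]
tool_rot: [0.157, 0.988, -0.0, -0.001]
force: [0.1, 0.2, 0.3]
width: 1.001
gripper_force: 0.0
```

Call:
{"api": "send_rows", "payload": {"motion": [[[0,0,0],-0.121,1],[[0,0,0],-0.121,1],[[0,0,0],-0.121,1],[[-0.04,0,0],0,1],[[-0.04,0,0],0,1]]}}

```text
time_s: 22.22
ee_pos: [0.5699, 0.2416, 0.3341]
tool_rot: [-0.022, 1.0, -0.0, -0.002]
force: [0.1, 0.5, 0.5]
width: 1.0
gripper_force: 0.0
```

Call:
{"api": "send_rows", "payload": {"motion": [[[-0.04,0,0],0,1],[[0,0,0],0,1],[[0,0,0],0,1],[[0,0,0],0,1],[[0,0,0],0,1]]}}

```text
time_s: 22.63
ee_pos: [0.6106, 0.2429, 0.3344]
tool_rot: [-0.021, 1.0, -0.0, -0.001]
force: [0.1, 0.4, 0.0]
width: 1.001
gripper_force: 0.0
```

```bash
python3 - <<'E'
from h import *
st();im,i=shot("w4")
cv2.imwrite("pics/w4c.png",cv2.resize(im[60:280,170:460],None,fx=2.7,fy=2.7,interpolation=2))
E
```

```text
t22.63 [0.6106 0.2429 0.3344] psi3.1833 F [0.1154 0.3566 0.0149] w1.001 gf0.0
```

View pics/w4c.png

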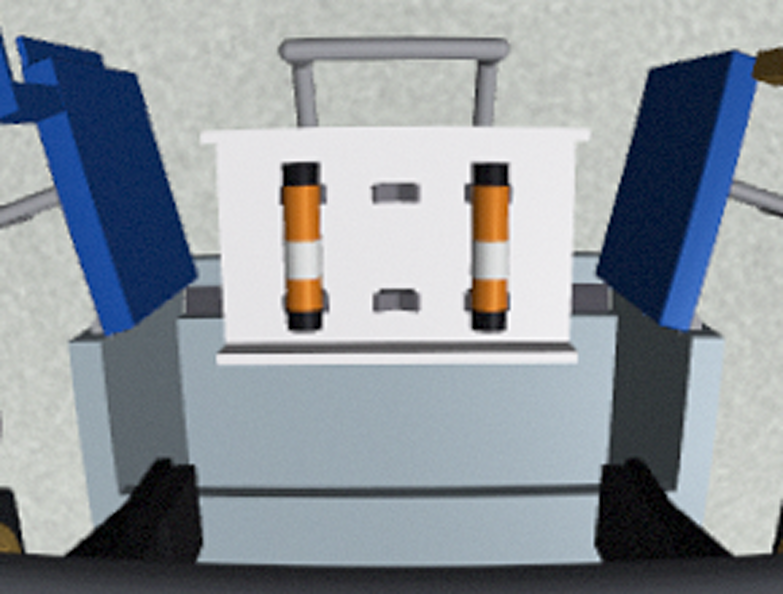

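```bash
python3 - <<'E'
from h import *
I=info("w4")
C=lambda u,v,z:at("wrist",u/2.7+170,v/2.7+60,z,I)
for n,a,b in(("tA",(301,163),(304,330)),("tP",(490,163),(489,330))):
  p,q=C(*a,.056),C(*b,.056);d=p-q;print(n,(p+q)/2,np.linalg.norm(d),np.arctan2(d[1],d[0])-np.pi)
c,s=np.cos(.042),np.sin(.042)
def cup(w):d=w[:2]-[.6163,.2425];return np.array([c*d[0]+s*d[1],-s*d[0]+c*d[1]])
for n,p in dict(Ahin=(130,325),Atip=(60,110),Phin=(663,325),Ptip=(733,60)).items():print(n,C(*p,.15),cup(C(*p,.15)))
for p in((302,246),(489,246),(396,246)):print("slot",cup(C(*p,.054)))
E
```

```text
tA [0.5954 0.1917 0.056 ] 0.09051413938433472 -6.245237782529783
tP [0.5913 0.2916 0.056 ] 0.09049894568280638 -6.227306598416155
Ahin [0.6178 0.1253 0.15  ] [-0.0034 -0.1172]
Atip [0.5229 0.0938 0.15  ] [-0.0996 -0.1446]
Phin [0.6082 0.3603 0.15  ] [-0.0032  0.118 ]
Ptip [0.489  0.3824 0.15  ] [-0.1213  0.1451]
slot [-0.0237 -0.0502]
slot [-0.0236  0.0499]
slot [-0.0233  0.0001]
```

```bash
python3 - <<'E'
from h import *
plan((.5936,.2230,.09),3.1836)
E
```

```text
turn -0.0002 shift [ 0.0179 -0.0192  0.2448] rows 7.0 each [ 0.0026 -0.0027  0.035 ]
```

Call:
{"api": "send_rows", "payload": {"motion": [[[0.006,-0.0064,0.03],0,1],[[0.006,-0.0064,0.03],0,1],[[0.006,-0.0064,0.03],0,1],[[0,0,0.035],0,1],[[0,0,0.035],0,1]]}}

```text
time_s: 23.1
ee_pos: [0.5939, 0.2228, 0.1751]
tool_rot: [-0.021, 1.0, 0.0, 0.001]
force: [0.4, 0.4, -0.1]
width: 1.001
gripper_force: 0.0
```

Call:
{"api": "send_rows", "payload": {"motion": [[[0,0,0.035],0,1],[[0,0,0.03],0,1],[[0,0,0.018],0,1],[[0,0,0],0,1],[[0,0,0],0,1]]}}

```text
time_s: 23.52
ee_pos: [0.5939, 0.2229, 0.0917]
tool_rot: [-0.021, 1.0, -0.0, -0.001]
force: [-0.2, -0.3, -0.1]
width: 1.004
gripper_force: 0.0
```

```bash
python3 - <<'E'
from h import *
st();plan((.5936,.2230,.040),3.1836)
E
```

```text
t23.52 [0.5939 0.2229 0.0917] psi3.1832 F [-0.1717 -0.3123 -0.0656] w1.004 gf0.0
turn -0.0004 shift [0.0003 0.0001 0.0517] rows 2.0 each [0.0001 0.     0.0258]
```

Descend gently, watching the force.

Call:
{"api": "send_rows", "payload": {"motion": [[[0,0,0.007],0,1],[[0,0,0.007],0,1],[[0,0,0.006],0,1],[[0,0,0],0,1]]}}

```text
time_s: 23.85
ee_pos: [0.5945, 0.2227, 0.0712]
tool_rot: [-0.021, 1.0, -0.0, -0.0]
force: [-1.1, 0.1, -0.6]
width: 0.998
gripper_force: 0.0
```

Call:
{"api": "send_rows", "payload": {"motion": [[[0,0,0.006],0,1],[[0,0,0.006],0,1],[[0,0,0.006],0,1],[[0,0,0.006],0,1],[[0,0,0],0,1]]}}

```text
time_s: 24.27
ee_pos: [0.5939, 0.2225, 0.0459]
tool_rot: [-0.021, 1.0, -0.0, -0.001]
force: [-0.2, 0.7, -0.2]
width: 0.998
gripper_force: 0.0
```

Call:
{"api": "send_rows", "payload": {"motion": [[[0,0,0.005],0,1],[[0,0,0],0,-1],[[0,0,0],0,-1],[[0,0,-0.003],0,-1],[[0,0,-0.003],0,-1]], "force": 10}}

```text
time_s: 24.68
ee_pos: [0.5946, 0.2194, 0.0491]
tool_rot: [-0.022, 1.0, -0.003, -0.001]
force: [-0.4, -12.9, 5.7]
width: 0.78
gripper_force: 6.2
```

Call:
{"api": "send_rows", "payload": {"motion": [[[0,0,-0.003],0,-1],[[0,0,-0.002],0,-1],[[0,0,0],0,-1]]}}

```text
time_s: 24.93
ee_pos: [0.5958, 0.2226, 0.0546]
tool_rot: [-0.02, 1.0, 0.0, 0.001]
force: [-0.6, 0.8, 0.0]
width: 0.555
gripper_force: 0.0
```

Call:
{"api": "send_rows", "payload": {"motion": [[[0,0,0],0,-1],[[0,0,0],0,-1],[[0,0,0],0,-1],[[0,0,0],0,-1],[[0,0,0],0,-1]]}}

```text
time_s: 25.35
ee_pos: [0.5947, 0.223, 0.0533]
tool_rot: [-0.021, 1.0, 0.0, -0.0]
force: [0.0, -1.1, -0.5]
width: 0.171
gripper_force: 0.0
```

Call:
{"api": "send_rows", "payload": {"motion": [[[0,0,-0.035],0,-1],[[0,0,-0.04],0,-1],[[0,0,-0.04],0,1],[[-0.006,0.0064,-0.035],0,1],[[-0.006,0.0064,-0.035],0,1]]}}

```text
time_s: 25.77
ee_pos: [0.6061, 0.236, 0.2406]
tool_rot: [-0.02, 1.0, 0.0, -0.0]
force: [0.2, 0.8, 0.0]
width: 0.187
gripper_force: 0.0
```

Call:
{"api": "send_rows", "payload": {"motion": [[[-0.006,0.0064,-0.035],0,1],[[0,0,-0.035],0,1],[[0,0,-0.026],0,1],[[0,0,0],0,1],[[0,0,0],0,1]]}}

```text
time_s: 26.18
ee_pos: [0.6128, 0.2431, 0.3367]
tool_rot: [-0.021, 1.0, 0.0, 0.002]
force: [0.5, 0.3, -0.2]
width: 0.565
gripper_force: 0.0
```

Call:
{"api": "send_rows", "payload": {"motion": [[[0,0,0],0,1],[[0,0,0],0,1],[[0,0,0],0,1],[[0,0,0],0,1]]}}

```text
time_s: 26.52
ee_pos: [0.6115, 0.2425, 0.3328]
tool_rot: [-0.021, 1.0, -0.0, -0.002]
force: [-0.7, -0.2, -0.3]
width: 0.869
gripper_force: 0.0
```

```bash
cat >> h.py <<'E'
def tubes(im,I,z=.056,lo=60,up=280):
    h=cv2.cvtColor(im,cv2.COLOR_BGR2HSV);m=((h[...,0]>5)&(h[...,0]<22)&(h[...,1]>150)&(h[...,2]>90)).astype(np.uint8)
    m=cv2.morphologyEx(m,cv2.MORPH_CLOSE,np.ones((21,21)))
    n,_,S,c=cv2.connectedComponentsWithStats(m)
    out=[]
    for k in range(1,n):
        if S[k,4]>150:
            ys,xs=np.where(_==k);w=np.array([at("wrist",u,v,z,I)[:2] for u,v in zip(xs[::3],ys[::3])])
            mu=w.mean(0);ev,V=np.linalg.eigh(np.cov((w-mu).T));a=np.arctan2(V[1,1],V[0,1])
            d=(w-mu)@V;print("px",c[k].round(1),"area",S[k,4],"c",mu,"ang",(a+np.pi/2)%np.pi-np.pi/2,"ext",np.ptp(d,axis=0)[::-1])
E
python3 - <<'E'
from h import *
tubes(cv2.imread("pics/w4.png"),info("w4"))
st();im,i=shot("w5");tubes(im,i)
cv2.imwrite("pics/w5c.png",cv2.resize(im[60:280,170:460],None,fx=2.7,fy=2.7,interpolation=2))
E
```

```text
px [281.6 151.6] area 567 c [0.5953 0.1903] ang 0.05573582116803433 ext [0.0674 0.0181]
px [351.4 151.6] area 562 c [0.5913 0.2913] ang 0.08833451381231772 ext [0.0676 0.0174]
px [579.6 233.9] area 383 c [0.7187 0.7992] ang 0.050241299434650166 ext [0.1052 0.0429]
px [164.  276.8] area 427 c [ 0.8239 -0.0264] ang -0.26895483014108734 ext [0.0994 0.0398]
t26.52 [0.6115 0.2425 0.3328] psi3.1826 F [-0.6735 -0.1514 -0.3078] w0.869 gf0.0
px [302.5 150.7] area 540 c [0.5934 0.2194] ang 0.023960787655544546 ext [0.0653 0.0142]
px [351.9 151.7] area 534 c [0.5915 0.2916] ang 0.050472882278784326 ext [0.0671 0.0172]
px [580.3 234.7] area 387 c [0.7207 0.7984] ang 0.06483020295655262 ext [0.1068 0.0426]
px [181.6 278.7] area 291 c [0.8223 0.0099] ang -0.18508161333992312 ext [0.0948 0.0301]
```

View pics/w5c.png

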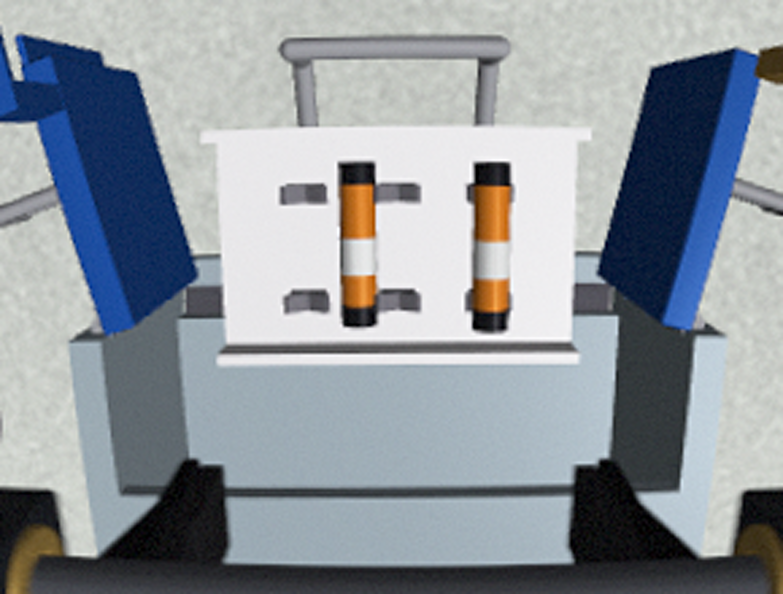

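```bash
python3 - <<'E'
from h import *
I=info("w5");C=lambda u,v,z:at("wrist",u/2.7+170,v/2.7+60,z,I)
p,q=C(358,163,.043),C(360,326,.043);print((p+q)/2,p-q)
plan((.594,.2245,.09),3.1836);plan((.594,.2245,.036),3.1836)
E
```

```text
[0.5954 0.2209 0.043 ] [-0.0901 -0.004   0.    ]
turn -0.001 shift [ 0.0185 -0.0173  0.2432] rows 6.0 each [ 0.0031 -0.0029  0.0405]
turn -0.001 shift [ 0.0185 -0.0173  0.2972] rows 8.0 each [ 0.0023 -0.0022  0.0371]
```

Call:
{"api": "send_rows", "payload": {"motion": [[[0.006,-0.006,0.03],0,0.4],[[0.006,-0.006,0.03],0,0.4],[[0.005,-0.0053,0.03],0,0.4],[[0,0,0.035],0,0.4],[[0,0,0.035],0,0.4]]}}

```text
time_s: 26.98
ee_pos: [0.5957, 0.2244, 0.1734]
tool_rot: [-0.02, 1.0, 0.0, 0.0]
force: [1.0, 0.1, -0.5]
width: 0.736
gripper_force: 0.0
```

Call:
{"api": "send_rows", "payload": {"motion": [[[0,0,0.035],0,0.4],[[0,0,0.03],0,0.4],[[0,0,0.018],0,0.4],[[0,0,0],0,0.4],[[0,0,0],0,0.4]]}}

```text
time_s: 27.4
ee_pos: [0.5952, 0.2245, 0.0903]
tool_rot: [-0.021, 1.0, -0.0, -0.001]
force: [0.0, 0.8, 1.4]
width: 0.7
gripper_force: 0.0
```

Call:
{"api": "send_rows", "payload": {"motion": [[[0,0,0.01],0,0.4],[[0,0,0.01],0,0.4],[[0,0,0.01],0,0.4],[[0,0,0.01],0,0.4],[[0,0,0],0,0.4]]}}

```text
time_s: 27.82
ee_pos: [0.5943, 0.2243, 0.0495]
tool_rot: [-0.02, 1.0, -0.0, -0.002]
force: [-0.3, 0.2, 0.9]
width: 0.703
gripper_force: 0.0
```

```bash
python3 - <<'E'
from h import *
st()
E
```

```text
t27.82 [0.5943 0.2243 0.0495] psi3.1826 F [-0.2816  0.2055  0.898 ] w0.703 gf0.0
```

Call:
{"api": "send_rows", "payload": {"motion": [[[0,0,0.007],0,0.4],[[0,0,0.0065],0,0.4],[[0,0,0],0,0.4],[[0,0,0],0,-1],[[0,0,0],0,-1]], "force": 20}}

```text
time_s: 28.23
ee_pos: [0.5961, 0.2247, 0.0382]
tool_rot: [-0.021, 1.0, 0.0, 0.0]
force: [-0.7, -0.8, 0.7]
width: 0.617
gripper_force: 0.0
```

Call:
{"api": "send_rows", "payload": {"motion": [[[0,0,0],0,-1],[[0,0,0],0,-1],[[0,0,0],0,-1],[[0,0,0],0,-1],[[0,0,0],0,-1]]}}

```text
time_s: 28.65
ee_pos: [0.596, 0.2216, 0.0382]
tool_rot: [-0.022, 1.0, -0.003, -0.0]
force: [1.9, -16.2, 0.7]
width: 0.258
gripper_force: 8.2
```

Call:
{"api": "send_rows", "payload": {"motion": [[[0,0,0],0,-1],[[0,0,0],0,-1],[[0,0,0],0,-1],[[0,0,0],0,-1],[[0,0,0],0,-1]]}}

```text
time_s: 29.07
ee_pos: [0.5961, 0.2202, 0.0382]
tool_rot: [-0.022, 1.0, -0.003, -0.0]
force: [0.4, -12.6, 0.7]
width: 0.22
gripper_force: 20.0
```

Call:
{"api": "send_rows", "payload": {"motion": [[[0,0,-0.01],0,-1],[[0,0,-0.02],0,-1],[[0,0,-0.03],0,-1],[[0,0,-0.03],0,-1],[[0,0,-0.035],0,-1]]}}

```text
time_s: 29.48
ee_pos: [0.5946, 0.2243, 0.1629]
tool_rot: [-0.02, 1.0, -0.0, -0.002]
force: [0.6, -0.2, -1.2]
width: 0.201
gripper_force: 19.4
```

Call:
{"api": "send_rows", "payload": {"motion": [[[0,0,-0.035],0,-1],[[0,0,-0.035],0,-1],[[0,0,-0.035],0,-1],[[0,0,-0.035],0,-1],[[0,0,-0.027],0,-1]]}}

```text
time_s: 29.9
ee_pos: [0.5961, 0.2248, 0.3335]
tool_rot: [-0.021, 1.0, 0.0, 0.002]
force: [0.3, -0.1, 0.0]
width: 0.205
gripper_force: 19.4
```

Call:
{"api": "send_rows", "payload": {"motion": [[[0,0,0],-0.1,-1],[[0,0,0],-0.1,-1],[[0,0,0],-0.1,-1],[[0.0087,-0.0178,0],0,-1],[[0.0174,-0.0357,0],0,-1]]}}

```text
time_s: 30.32
ee_pos: [0.5889, 0.1685, 0.3298]
tool_rot: [-0.172, 0.985, 0.001, 0.0]
force: [1.4, -0.6, -0.9]
width: 0.204
gripper_force: 19.4
```

Call:
{"api": "send_rows", "payload": {"motion": [[[0.0174,-0.0357,0],0,-1],[[0.0174,-0.0357,0],0,-1],[[0.0174,-0.0357,0],0,-1],[[0.0174,-0.0357,0],0,-1],[[0.0174,-0.0357,0],0,-1]]}}

```text
time_s: 30.73
ee_pos: [0.566, -0.0333, 0.33]
tool_rot: [-0.17, 0.985, 0.0, -0.0]
force: [0.6, -0.5, -1.0]
width: 0.208
gripper_force: 19.4
```

Call:
{"api": "send_rows", "payload": {"motion": [[[0.0174,-0.0357,0],0,-1],[[0.0174,-0.0357,0],0,-1],[[0.0174,-0.0357,0],0,-1],[[0.0174,-0.0357,0],0,-1],[[0.0174,-0.0357,0],0,-1]]}}

```text
time_s: 31.15
ee_pos: [0.5437, -0.2307, 0.33]
tool_rot: [-0.17, 0.986, 0.0, -0.0]
force: [0.3, 0.9, -0.9]
width: 0.202
gripper_force: 19.4
```

Call:
{"api": "send_rows", "payload": {"motion": [[[0.0174,-0.0357,0],0,-1],[[0.0174,-0.0357,0],0,-1],[[0.0174,-0.0357,0],0,-1],[[0.0087,-0.0178,0],0,-1],[[0,0,0],0,-1]]}}

```text
time_s: 31.57
ee_pos: [0.5277, -0.3721, 0.3292]
tool_rot: [-0.167, 0.986, -0.001, -0.0]
force: [1.1, -0.5, -0.3]
width: 0.202
gripper_force: 19.4
```

Call:
{"api": "send_rows", "payload": {"motion": [[[0,0,0],0,-1],[[0,0,0],0,-1],[[0,0,0],0,-1],[[0,0,0],0,-1],[[0,0,0],0,-1]]}}

```text
time_s: 31.98
ee_pos: [0.5294, -0.3657, 0.3304]
tool_rot: [-0.171, 0.985, 0.0, 0.0]
force: [0.2, -0.4, -0.3]
width: 0.204
gripper_force: 19.4
```

```bash
python3 - <<'E'
from h import *
st();print(get_state()["joints"]);im,i=shot("w6")
print(proj("wrist",[[.457,-.396,.05]],i))
E
```

```text
t31.98 [ 0.5294 -0.3657  0.3304] psi3.4846 F [ 0.1874 -0.417  -0.3039] w0.204 gf19.4
[-0.778   0.4596  1.245   0.0001  1.4369 -2.6918]
[[314.0472 108.4688]]
```

View pics/w6.png

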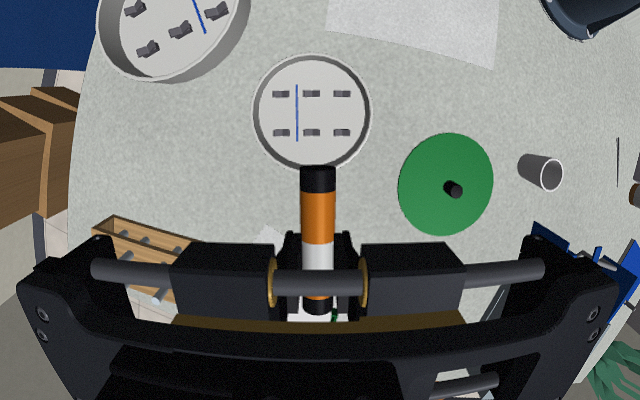

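```bash
python3 - <<'E'
from h import *
I=info("w6");im=cv2.imread("pics/w6.png")
# refine notch centroids: dark blobs inside the dish
g=cv2.cvtColor(im,cv2.COLOR_BGR2GRAY)
W=[]
for v0 in(94,132):
  for u0 in(281,311,342):
    p=g[v0-8:v0+9,u0-12:u0+13].astype(float);m=np.clip(150-p,0,None);ys,xs=np.mgrid[v0-8:v0+9,u0-12:u0+13]
    W.append(((xs*m).sum()/m.sum(),(ys*m).sum()/m.sum()))
W=np.array(W);print(W.round(1))
for z in(.02,.025):
  P=np.array([at("wrist",*w,z,I)[:2] for w in W]);d=P[:3]-P[3:]
  print(z,"mid",P.mean(0),"axis",np.arctan2(*d.mean(0)[::-1])%np.pi,np.linalg.norm(d,axis=1),"pitch",np.linalg.norm(P[2]-P[0])/2)
# rim: outer circle points
E=[(252.5,113),(370.5,113),(311.5,53.5),(311.5,170.5)]
Q=np.array([at("wrist",*e,.05,I)[:2] for e in E]);print("rim",Q[:2].mean(0),Q[2:].mean(0),np.linalg.norm(Q[0]-Q[1]),np.linalg.norm(Q[2]-Q[3]))
k=at("wrist",448,186,.011,I);print("cover",k, "knob",at("wrist",453,190,.045,I))
k=[at("wrist",398,186,.011,I),at("wrist",494,184,.011,I),at("wrist",446,133,.011,I),at("wrist",446,236,.011,I)];print((k[0]+k[1])/2,(k[2]+k[3])/2)
# held tube near end position for level check
for z in(.32,.333,.345):print(z,at("wrist",317.5,167,z,I))
E
```

```text
[[280.9  93.6]
 [311.6  93.3]
 [341.9  93.5]
 [281.7 132.1]
 [311.7 131.8]
 [341.9 131.8]]
0.02 mid [ 0.4642 -0.3977] axis 0.3481735526551164 [0.0592 0.0589 0.0587] pitch 0.04591088475630201
0.025 mid [ 0.4641 -0.3976] axis 0.34817355265511596 [0.0586 0.0583 0.0581] pitch 0.04542577149198178
rim [ 0.463 -0.398] [ 0.4632 -0.3977] 0.1687819023393341 0.16949368149785304
cover [ 0.4954 -0.1402  0.011 ] knob [ 0.4954 -0.1465  0.045 ]
[ 0.4928 -0.1388  0.011 ] [ 0.4973 -0.1411  0.011 ]
0.32 [ 0.4865 -0.3807  0.32  ]
0.333 [ 0.4841 -0.3816  0.333 ]
0.345 [ 0.482  -0.3823  0.345 ]
```

```bash
python3 - <<'E'
from h import *
plan((.4509,-.3535,.33),3.4897)
E
```

```text
turn -0.0053 shift [0.0696 0.0385 0.0004] rows 2.0 each [0.0348 0.0192 0.0002]
```

Call:
{"api": "send_rows", "payload": {"motion": [[[0.0348,0.0192,0],-0.005,-1],[[0.0348,0.0192,0],0,-1],[[0,0,0.03],0,-1],[[0,0,0.035],0,-1],[[0,0,0.035],0,-1]]}}

```text
time_s: 32.45
ee_pos: [0.4508, -0.3547, 0.2309]
tool_rot: [-0.172, 0.985, -0.002, 0.001]
force: [-0.2, -0.9, -1.7]
width: 0.204
gripper_force: 19.4
```

Call:
{"api": "send_rows", "payload": {"motion": [[[0,0,0.035],0,-1],[[0,0,0.035],0,-1],[[0,0,0.035],0,-1],[[0,0,0.025],0,-1],[[0,0,0.015],0,-1]]}}

```text
time_s: 32.87
ee_pos: [0.4496, -0.3527, 0.0822]
tool_rot: [-0.173, 0.985, 0.002, -0.001]
force: [-0.1, -0.8, -1.4]
width: 0.201
gripper_force: 19.4
```

Call:
{"api": "send_rows", "payload": {"motion": [[[0,0,0],0,-1],[[0,0,0],0,-1],[[0,0,0],0,-1]]}}

```text
time_s: 33.12
ee_pos: [0.4515, -0.3551, 0.0863]
tool_rot: [-0.172, 0.985, -0.001, 0.001]
force: [0.3, -0.2, -1.3]
width: 0.208
gripper_force: 19.4
```

```bash
python3 - <<'E'
from h import *
st();plan((.4509,-.3535,.026),3.4897)
E
```

```text
t33.12 [ 0.4515 -0.3551  0.0863] psi3.4882 F [ 0.3108 -0.2249 -1.2879] w0.208 gf19.4
turn -0.0015 shift [0.     0.0017 0.0603] rows 2.0 each [0.     0.0009 0.0302]
```

Call:
{"api": "send_rows", "payload": {"motion": [[[0,0.0005,0.015],0,-1],[[0,0.0005,0.015],0,-1],[[0,0,0.013],0,-1],[[0,0,0.008],0,-1],[[0,0,0],0,-1]]}}

```text
time_s: 33.53
ee_pos: [0.4503, -0.3536, 0.0341]
tool_rot: [-0.172, 0.985, -0.0, 0.0]
force: [0.7, -0.6, -0.3]
width: 0.206
gripper_force: 19.4
```

Call:
{"api": "send_rows", "payload": {"motion": [[[0,0,0.003],0,-1],[[0,0,0.003],0,-1],[[0,0,0],0,-1]]}}

```text
time_s: 33.78
ee_pos: [0.4512, -0.3547, 0.0304]
tool_rot: [-0.172, 0.985, -0.002, 0.001]
force: [-0.2, 1.0, 7.2]
width: 0.204
gripper_force: 20.3
```

Call:
{"api": "send_rows", "payload": {"motion": [[[0,0,0.002],0,-1],[[0,0,0],0,-1],[[0,0,0],0,-1]]}}

```text
time_s: 34.03
ee_pos: [0.4513, -0.3547, 0.0302]
tool_rot: [-0.172, 0.985, -0.002, 0.001]
force: [-2.3, 2.0, 18.4]
width: 0.204
gripper_force: 21.6
```

Call:
{"api": "send_rows", "payload": {"motion": [[[0,0,0],0,-0.2],[[0,0,0],0,-0.2],[[0,0,0],0,-0.2],[[0,0,0],0,-0.2],[[0,0,0],0,-0.2]]}}

```text
time_s: 34.45
ee_pos: [0.4503, -0.3536, 0.026]
tool_rot: [-0.172, 0.985, -0.0, 0.0]
force: [-0.4, 0.5, 0.2]
width: 0.39
gripper_force: 0.0
```

Call:
{"api": "send_rows", "payload": {"motion": [[[0,0,-0.02],0,-0.2],[[0,0,-0.03],0,-0.2],[[0,0,-0.04],0,0.5],[[-0.02,-0.01,-0.04],0,1],[[-0.02,-0.01,-0.04],0,1]]}}

```text
time_s: 34.87
ee_pos: [0.4898, -0.3578, 0.19]
tool_rot: [-0.171, 0.985, 0.001, -0.001]
force: [0.4, -0.2, -0.3]
width: 0.544
gripper_force: 0.0
```

Call:
{"api": "send_rows", "payload": {"motion": [[[-0.02,-0.01,-0.04],0,1],[[-0.02,-0.01,-0.04],0,1],[[0,0,-0.04],0,1],[[0,0,0],0,1],[[0,0,0],0,1]]}}

```text
time_s: 35.28
ee_pos: [0.5323, -0.364, 0.3044]
tool_rot: [-0.172, 0.985, -0.003, 0.002]
force: [-0.4, -0.9, -0.8]
width: 0.921
gripper_force: 0.0
```

Call:
{"api": "send_rows", "payload": {"motion": [[[0,0,0],0,1],[[0,0,0],0,1],[[0,0,0],0,1]]}}

```text
time_s: 35.53
ee_pos: [0.5298, -0.3623, 0.2991]
tool_rot: [-0.172, 0.985, 0.002, -0.001]
force: [-0.0, 0.6, -0.5]
width: 0.994
gripper_force: 0.0
```

```bash
python3 - <<'E'
from h import *
st();im,i=shot("w7");tubes(im,i,.03)
print("slot+ expected",proj("wrist",[[.4481,-.3545,.03]],i))
E
```

```text
t35.53 [ 0.5298 -0.3623  0.2991] psi3.4873 F [-0.0479  0.5914 -0.4892] w0.994 gf0.0
px [341.5 112.6] area 582 c [ 0.4483 -0.3533] ang 0.33621047347392485 ext [0.0662 0.0171]
px [161.9 284.4] area 183 c [ 0.8228 -0.5528] ang 0.3032409175210393 ext [0.0675 0.0251]
slot+ expected [[341.4756 112.0909]]
```

Call:
{"api": "send_rows", "payload": {"motion": [[[0,0,-0.01],0.1012,1],[[0,0,-0.01],0.1012,1],[[0,0,-0.01],0.1012,1],[[-0.0028,0.0194,0],0,1],[[-0.0055,0.0387,0],0,1]]}}

```text
time_s: 36.0
ee_pos: [0.5365, -0.3075, 0.3306]
tool_rot: [-0.02, 1.0, -0.001, 0.0]
force: [0.5, 0.2, -0.2]
width: 0.999
gripper_force: 0.0
```

Call:
{"api": "send_rows", "payload": {"motion": [[[-0.0055,0.0387,0],0,1],[[-0.0055,0.0387,0],0,1],[[-0.0055,0.0387,0],0,1],[[-0.0055,0.0387,0],0,1],[[-0.0055,0.0387,0],0,1]]}}

```text
time_s: 36.42
ee_pos: [0.5548, -0.1071, 0.3303]
tool_rot: [-0.022, 1.0, 0.001, -0.001]
force: [1.3, 0.9, 0.2]
width: 1.002
gripper_force: 0.0
```

Call:
{"api": "send_rows", "payload": {"motion": [[[-0.0055,0.0387,0],0,1],[[-0.0055,0.0387,0],0,1],[[-0.0055,0.0387,0],0,1],[[-0.0055,0.0387,0],0,1],[[-0.0055,0.0387,0],0,1]]}}

```text
time_s: 36.83
ee_pos: [0.5738, 0.0872, 0.3304]
tool_rot: [-0.022, 1.0, 0.0, -0.001]
force: [1.7, -1.2, -0.6]
width: 1.001
gripper_force: 0.0
```

Call:
{"api": "send_rows", "payload": {"motion": [[[-0.0055,0.0387,0],0,1],[[-0.0055,0.0387,0],0,1],[[-0.0055,0.0387,0],0,1],[[-0.0055,0.0387,0],0,1],[[-0.0028,0.0194,0],0,1]]}}

```text
time_s: 37.25
ee_pos: [0.5907, 0.2646, 0.33]
tool_rot: [-0.024, 1.0, 0.001, -0.001]
force: [0.7, -0.1, -0.5]
width: 1.0
gripper_force: 0.0
```

Call:
{"api": "send_rows", "payload": {"motion": [[[0,0,0],0,1],[[0,0,0],0,1],[[0,0,0],0,1],[[0,0,0],0,1]]}}

```text
time_s: 37.58
ee_pos: [0.5922, 0.2583, 0.3311]
tool_rot: [-0.021, 1.0, -0.0, -0.001]
force: [-0.1, -0.9, 0.4]
width: 1.002
gripper_force: 0.0
```

```bash
python3 - <<'E'
from h import *
st();plan((.592,.26,.09),3.1836)
im,i=shot("w8");tubes(im,i,.056)
E
```

```text
t37.58 [0.5922 0.2583 0.3311] psi3.1834 F [-0.0989 -0.8583  0.4017] w1.002 gf0.0
turn -0.0002 shift [0.0001 0.0017 0.2411] rows 6.0 each [0.     0.0003 0.0402]
px [27.  92.1] area 176 c [ 0.4484 -0.3226] ang 0.3436385421336752 ext [0.0626 0.0232]
px [340.5 163.8] area 560 c [0.5912 0.2905] ang 0.04022925075944528 ext [0.0675 0.0156]
px [577.2 236. ] area 422 c [0.7036 0.8035] ang 0.2460987683634408 ext [0.102  0.0474]
px [163.9 277.1] area 435 c [ 0.804  -0.0096] ang -0.28667355682985196 ext [0.0996 0.0381]
```

Call:
{"api": "send_rows", "payload": {"motion": [[[0,0.0015,0.038],0,1],[[0,0,0.038],0,1],[[0,0,0.038],0,1],[[0,0,0.038],0,1],[[0,0,0.038],0,1]]}}

```text
time_s: 38.05
ee_pos: [0.5928, 0.2595, 0.1406]
tool_rot: [-0.02, 1.0, 0.0, 0.001]
force: [0.7, -0.2, 0.4]
width: 1.001
gripper_force: 0.0
```

Call:
{"api": "send_rows", "payload": {"motion": [[[0,0,0.03],0,1],[[0,0,0.021],0,1],[[0,0,0],0,1],[[0,0,0],0,1],[[0,0,0],0,1]]}}

```text
time_s: 38.47
ee_pos: [0.5941, 0.2605, 0.0922]
tool_rot: [-0.021, 1.0, 0.0, 0.001]
force: [0.1, -0.2, -0.3]
width: 1.0
gripper_force: 0.0
```

Call:
{"api": "send_rows", "payload": {"motion": [[[0,0,0.01],0,1],[[0,0,0.01],0,1],[[0,0,0],0,1],[[0,0,0.01],0,1],[[0,0,0.01],0,1]]}}

```text
time_s: 38.88
ee_pos: [0.5932, 0.2612, 0.0506]
tool_rot: [-0.021, 1.0, 0.0, 0.001]
force: [0.1, -0.5, -0.9]
width: 1.001
gripper_force: 0.0
```

Call:
{"api": "send_rows", "payload": {"motion": [[[0,0,0],0,1],[[0,0,0],0,1],[[0,0,0],0,1]]}}

```text
time_s: 39.13
ee_pos: [0.5926, 0.261, 0.0503]
tool_rot: [-0.021, 1.0, -0.0, -0.0]
force: [0.8, 0.8, 0.3]
width: 1.001
gripper_force: 0.0
```

```bash
python3 - <<'E'
from h import *
st()
E
```

```text
t39.13 [0.5926 0.261  0.0503] psi3.1842 F [0.7791 0.7876 0.3398] w1.001 gf0.0
```

Call:
{"api": "send_rows", "payload": {"motion": [[[0,0,0.009],0,1],[[0,0,0],0,-1],[[0,0,0],0,-1],[[0,0,-0.003],0,-1],[[0,0,-0.003],0,-1]], "force": 10}}

```text
time_s: 39.55
ee_pos: [0.5923, 0.2625, 0.0481]
tool_rot: [-0.021, 1.0, 0.002, -0.0]
force: [-2.0, 7.7, 3.5]
width: 0.781
gripper_force: 3.6
```

Call:
{"api": "send_rows", "payload": {"motion": [[[0,0,-0.003],0,-1],[[0,0,-0.001],0,-1],[[0,0,0.004],0,-1],[[0,0,0.005],0,-1],[[0,0,0.005],0,-1]]}}

```text
time_s: 39.97
ee_pos: [0.5925, 0.2604, 0.0371]
tool_rot: [-0.021, 1.0, -0.0, -0.0]
force: [-0.2, -0.5, -0.3]
width: 0.404
gripper_force: 0.0
```

Call:
{"api": "send_rows", "payload": {"motion": [[[0,0,0],0,-1],[[0,0,0],0,-1],[[0,0,0],0,-1],[[0,0,0],0,-1],[[0,0,0],0,-1]]}}

```text
time_s: 40.38
ee_pos: [0.5917, 0.2616, 0.0366]
tool_rot: [-0.021, 1.0, 0.001, -0.001]
force: [0.0, 4.1, -7.2]
width: 0.223
gripper_force: 10.0
```

Call:
{"api": "send_rows", "payload": {"motion": [[[0,0,0],0,-1],[[0,0,0],0,-1],[[0,0,-0.01],0,-1],[[0,0,-0.02],0,-1],[[0,0,-0.034],0,-1]], "force": 20}}

```text
time_s: 40.8
ee_pos: [0.5903, 0.2593, 0.099]
tool_rot: [-0.022, 1.0, -0.002, -0.004]
force: [0.3, -0.2, -1.3]
width: 0.214
gripper_force: 19.7
```

Call:
{"api": "send_rows", "payload": {"motion": [[[0,0,-0.038],0,-1],[[0,0,-0.038],0,-1],[[0,0,-0.038],0,-1],[[0,0,-0.038],0,-1],[[0,0,-0.038],0,-1]]}}

```text
time_s: 41.22
ee_pos: [0.5926, 0.2593, 0.2946]
tool_rot: [-0.021, 1.0, -0.001, 0.001]
force: [-0.4, 0.1, -1.1]
width: 0.21
gripper_force: 19.7
```

Call:
{"api": "send_rows", "payload": {"motion": [[[0,0,-0.03],-0.102,-1],[[0,0,-0.01],-0.102,-1],[[0,0,0],-0.102,-1],[[0.0096,-0.0173,0],0,-1],[[0.0191,-0.0345,0],0,-1]]}}

```text
time_s: 41.63
ee_pos: [0.5838, 0.2037, 0.3328]
tool_rot: [-0.176, 0.984, -0.001, 0.002]
force: [-0.4, -1.3, -0.6]
width: 0.213
gripper_force: 19.7
```

Call:
{"api": "send_rows", "payload": {"motion": [[[0.0191,-0.0345,0],0,-1],[[0.0191,-0.0345,0],0,-1],[[0.0191,-0.0345,0],0,-1],[[0.0191,-0.0345,0],0,-1],[[0.0191,-0.0345,0],0,-1]]}}

```text
time_s: 42.05
ee_pos: [0.5514, 0.0046, 0.3326]
tool_rot: [-0.174, 0.985, -0.002, 0.0]
force: [0.4, 0.0, -0.4]
width: 0.208
gripper_force: 19.7
```

Call:
{"api": "send_rows", "payload": {"motion": [[[0.0191,-0.0345,0],0,-1],[[0.0191,-0.0345,0],0,-1],[[0.0191,-0.0345,0],0,-1],[[0.0191,-0.0345,0],0,-1],[[0.0191,-0.0345,0],0,-1]]}}

```text
time_s: 42.47
ee_pos: [0.5201, -0.1901, 0.3327]
tool_rot: [-0.173, 0.985, -0.002, -0.0]
force: [0.5, -0.2, -1.4]
width: 0.209
gripper_force: 19.7
```

Call:
{"api": "send_rows", "payload": {"motion": [[[0.0191,-0.0345,0],0,-1],[[0.0191,-0.0345,0],0,-1],[[0.0191,-0.0345,0],0,-1],[[0.0191,-0.0345,0],0,-1],[[0.0191,-0.0345,0],0,-1]]}}

```text
time_s: 42.88
ee_pos: [0.4888, -0.3846, 0.3326]
tool_rot: [-0.173, 0.985, -0.001, -0.001]
force: [0.2, -0.6, -0.4]
width: 0.212
gripper_force: 19.7
```

Call:
{"api": "send_rows", "payload": {"motion": [[[0.0191,-0.0345,0],0,-1],[[0.0096,-0.0173,0],0,-1],[[0,0,0],0,-1],[[0,0,0],0,-1],[[0,0,0],0,-1]]}}

```text
time_s: 43.3
ee_pos: [0.4807, -0.4399, 0.3319]
tool_rot: [-0.173, 0.985, 0.0, -0.001]
force: [-0.2, -0.7, -0.7]
width: 0.211
gripper_force: 19.7
```

```bash
python3 - <<'E'
from h import *
st();plan((.4795,-.4409,.09),3.4897);im,i=shot("w9")
tubes(im,i,get_state()["ee_pos"][2])
E
```

```text
t43.30 [ 0.4807 -0.4399  0.3319] psi3.4900 F [-0.198  -0.7026 -0.6553] w0.211 gf19.7
turn 0.0003 shift [ 0.0015 -0.0005  0.2419] rows 6.0 each [ 0.0002 -0.0001  0.0403]
px [376.5 160.9] area 452 c [ 0.4218 -0.4271] ang 0.3495829244852118 ext [0.0237 0.0057]
px [317.7 223. ] area 1631 c [ 0.466  -0.4445] ang 0.3529215000759973 ext [0.0315 0.0185]
px [269.5 287.7] area 163 c [ 0.5173 -0.4579] ang 0.25850102592790014 ext [0.0334 0.0041]
px [318.7 299.7] area 196 c [ 0.5149 -0.4261] ang -1.168029454658333 ext [0.017  0.0065]
```

Call:
{"api": "send_rows", "payload": {"motion": [[[0.001,0,0.03],0,-1],[[0,0,0.036],0,-1],[[0,0,0.036],0,-1],[[0,0,0.036],0,-1],[[0,0,0.036],0,-1]]}}

```text
time_s: 43.77
ee_pos: [0.4811, -0.4391, 0.1572]
tool_rot: [-0.175, 0.985, -0.001, 0.0]
force: [0.4, -0.3, -1.3]
width: 0.211
gripper_force: 19.7
```

Call:
{"api": "send_rows", "payload": {"motion": [[[0,0,0.036],0,-1],[[0,0,0.02],0,-1],[[0,0,0.012],0,-1],[[0,0,0],0,-1],[[0,0,0],0,-1]]}}

```text
time_s: 44.18
ee_pos: [0.4812, -0.4403, 0.0903]
tool_rot: [-0.174, 0.985, -0.0, 0.0]
force: [0.2, 0.0, -0.1]
width: 0.211
gripper_force: 19.7
```

Call:
{"api": "send_rows", "payload": {"motion": [[[0,0,0.015],0,-1],[[0,0,0.015],0,-1],[[0,0,0.012],0,-1],[[0,0,0.008],0,-1],[[0,0,0],0,-1]]}}

```text
time_s: 44.6
ee_pos: [0.4803, -0.4402, 0.0391]
tool_rot: [-0.173, 0.985, 0.0, -0.0]
force: [0.3, 0.8, -0.5]
width: 0.214
gripper_force: 19.7
```

Call:
{"api": "send_rows", "payload": {"motion": [[[0,0,0.003],0,-1],[[0,0,0.003],0,-1],[[0,0,0],0,-1],[[0,0,0],0,-1]]}}

```text
time_s: 44.93
ee_pos: [0.4807, -0.4409, 0.0339]
tool_rot: [-0.173, 0.985, -0.0, 0.0]
force: [-0.9, -0.4, -1.4]
width: 0.213
gripper_force: 19.7
```

Call:
{"api": "send_rows", "payload": {"motion": [[[0,0,0.003],0,-1],[[0,0,0.002],0,-1],[[0,0,0],0,-1],[[0,0,0],0,-1]]}}

```text
time_s: 45.27
ee_pos: [0.4811, -0.4414, 0.0298]
tool_rot: [-0.173, 0.985, -0.001, 0.001]
force: [-0.6, 0.2, 4.9]
width: 0.211
gripper_force: 20.1
```

Call:
{"api": "send_rows", "payload": {"motion": [[[0,0,0.002],0,-1],[[0,0,0],0,-1],[[0,0,0],0,-1]]}}

```text
time_s: 45.52
ee_pos: [0.4812, -0.4417, 0.0294]
tool_rot: [-0.173, 0.985, -0.001, 0.001]
force: [-1.7, 2.5, 12.6]
width: 0.21
gripper_force: 20.7
```

Contact; release, retreat and check.

Call:
{"api": "send_rows", "payload": {"motion": [[[0,0,0],0,-0.2],[[0,0,0],0,-0.2],[[0,0,0],0,-0.2],[[0,0,0],0,-0.2],[[0,0,0],0,-0.2]]}}

```text
time_s: 45.93
ee_pos: [0.4803, -0.4403, 0.026]
tool_rot: [-0.173, 0.985, 0.0, -0.0]
force: [0.8, 0.4, 0.1]
width: 0.387
gripper_force: 0.0
```

Call:
{"api": "send_rows", "payload": {"motion": [[[0,0,-0.02],0,-0.2],[[0,0,-0.03],0,-0.2],[[0,0,-0.04],0,0.5],[[-0.02,0.02,-0.03],0,1],[[-0.02,0.02,-0.03],0,1]]}}

```text
time_s: 46.35
ee_pos: [0.5043, -0.3905, 0.178]
tool_rot: [-0.172, 0.985, -0.001, 0.0]
force: [1.5, -0.1, 0.9]
width: 0.548
gripper_force: 0.0
```

Call:
{"api": "send_rows", "payload": {"motion": [[[-0.02,0.01,-0.03],0,1],[[-0.02,0,-0.03],0,1],[[0,0,-0.03],0,1],[[0,0,-0.03],0,1],[[0,0,0],0,1]]}}

```text
time_s: 46.77
ee_pos: [0.5418, -0.3682, 0.3038]
tool_rot: [-0.174, 0.985, -0.005, 0.004]
force: [0.4, -0.3, 1.0]
width: 0.922
gripper_force: 0.0
```

Call:
{"api": "send_rows", "payload": {"motion": [[[0,0,0],0,1],[[0,0,0],0,1],[[0,0,0],0,1],[[0,0,0],0,1]]}}

```text
time_s: 47.1
ee_pos: [0.5378, -0.3658, 0.2944]
tool_rot: [-0.173, 0.985, 0.002, -0.001]
force: [-0.6, -0.6, -0.2]
width: 0.998
gripper_force: 0.0
```

```bash
python3 - <<'E'
from h import *
st();im,i=shot("w10");tubes(im,i,.03)
c=cv2.resize(im[30:250,210:500],None,fx=2.7,fy=2.7,interpolation=2);cv2.imwrite("pics/w10c.png",c)
E
```

```text
t47.10 [ 0.5378 -0.3658  0.2944] psi3.4897 F [-0.5868 -0.5855 -0.1605] w0.998 gf0.0
px [278.9 109.1] area 643 c [ 0.4813 -0.4407] ang 0.34603866136150874 ext [0.0681 0.018 ]
px [346.3 108.3] area 624 c [ 0.4488 -0.3543] ang 0.33343896151484875 ext [0.0668 0.0175]
px [160.6 283. ] area 161 c [ 0.8258 -0.5568] ang 0.2830327286282226 ext [0.0684 0.018 ]
```

View pics/w10c.png

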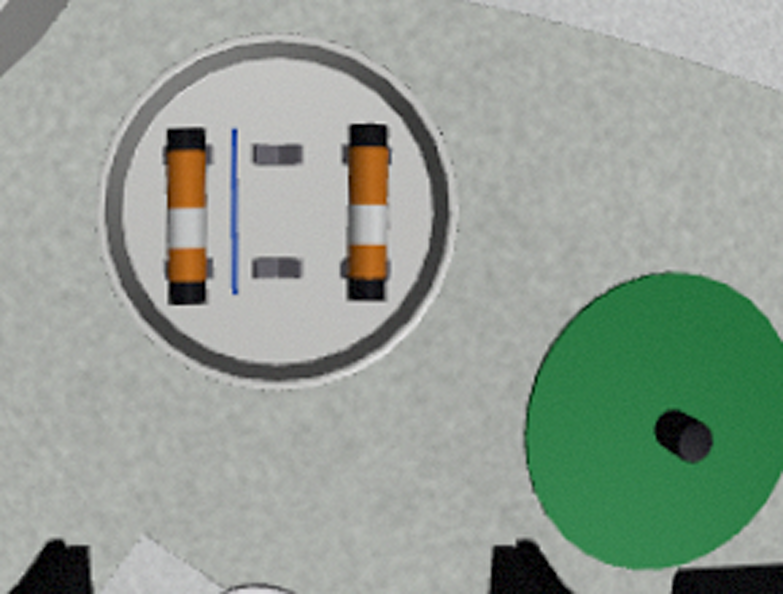

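Call:
{"api": "send_rows", "payload": {"motion": [[[0,0,-0.015],0.102,-1],[[0,0,-0.015],0.102,-1],[[0,0,0],0.102,-1],[[0.0018,0.019,0],0,-1],[[0.0036,0.0379,0],0,-1]]}}

```text
time_s: 47.57
ee_pos: [0.531, -0.3132, 0.3253]
tool_rot: [-0.019, 1.0, -0.001, 0.0]
force: [0.5, -0.3, -0.7]
width: 0.706
gripper_force: 0.0
```

Call:
{"api": "send_rows", "payload": {"motion": [[[0.0036,0.0379,0],0,-1],[[0.0036,0.0379,0],0,-1],[[0.0036,0.0379,0],0,-1],[[0.0036,0.0379,0],0,-1],[[0.0036,0.0379,0],0,-1]]}}

```text
time_s: 47.98
ee_pos: [0.5039, -0.1195, 0.3257]
tool_rot: [-0.021, 1.0, 0.0, -0.001]
force: [1.0, -0.4, 0.5]
width: 0.325
gripper_force: 0.0
```

Call:
{"api": "send_rows", "payload": {"motion": [[[0.0036,0.0379,0],0,-1],[[0.0036,0.0379,0],0,-1],[[0.0036,0.0379,0],0,-1],[[0.0036,0.0379,0],0,-1],[[0.0036,0.0379,0],0,-1]]}}

```text
time_s: 48.4
ee_pos: [0.4779, 0.069, 0.326]
tool_rot: [-0.021, 1.0, 0.0, -0.001]
force: [0.5, -0.2, 0.3]
width: 0.02
gripper_force: 0.0
```

Call:
{"api": "send_rows", "payload": {"motion": [[[0.0036,0.0379,0],0,-1],[[0.0036,0.0379,0],0,-1],[[0.0036,0.0379,0],0,-1],[[0.0036,0.0379,0],0,-1],[[0.0018,0.019,0],0,-1]]}}

```text
time_s: 48.82
ee_pos: [0.4539, 0.2407, 0.3259]
tool_rot: [-0.023, 1.0, 0.001, -0.001]
force: [1.1, 0.0, -0.7]
width: 0.008
gripper_force: 0.0
```

Call:
{"api": "send_rows", "payload": {"motion": [[[0,0,0],0,-1],[[0,0,0.04],0,-1],[[0,0,0.04],0,-1],[[0,0,0],0,-1],[[0,0,0],0,-1]]}}

```text
time_s: 49.23
ee_pos: [0.4539, 0.2359, 0.2448]
tool_rot: [-0.021, 1.0, -0.001, -0.003]
force: [1.1, 0.4, 0.5]
width: 0.005
gripper_force: 0.0
```

```bash
python3 - <<'E'
from h import *
st();plan((.458,.236,.113),3.183)
E
```

```text
t49.23 [0.4539 0.2359 0.2448] psi3.1832 F [1.1012 0.3713 0.5177] w0.005 gf0.0
turn 0.0002 shift [-0.0041 -0.0001  0.1318] rows 4.0 each [-0.001 -0.     0.033]
```

Call:
{"api": "send_rows", "payload": {"motion": [[[0,0,0.033],0,-1],[[0,0,0.033],0,-1],[[0,0,0.033],0,-1],[[0,0,0.033],0,-1],[[0,0,0],0,-1]]}}

```text
time_s: 49.65
ee_pos: [0.4539, 0.2359, 0.1117]
tool_rot: [-0.021, 1.0, -0.001, -0.004]
force: [-0.9, -1.0, 0.3]
width: 0.011
gripper_force: 0.0
```

Call:
{"api": "send_rows", "payload": {"motion": [[[-0.015,0,0],0,-1],[[-0.02,0,0],0,-1],[[-0.02,0,0],0,-1],[[-0.02,0,0],0,-1],[[-0.02,0,0],0,-1]]}}

```text
time_s: 50.07
ee_pos: [0.5514, 0.2412, 0.1178]
tool_rot: [-0.021, 1.0, 0.0, 0.0]
force: [-3.1, 1.4, -1.2]
width: 0.003
gripper_force: 1.2
```

Call:
{"api": "send_rows", "payload": {"motion": [[[-0.02,0,0],0,-1],[[-0.02,0,0],0,-1],[[-0.02,0,0],0,-1],[[-0.012,0,0],0,-1],[[0,0,0],0,-1]]}}

```text
time_s: 50.48
ee_pos: [0.6272, 0.2441, 0.1187]
tool_rot: [-0.021, 1.0, 0.001, 0.004]
force: [-0.2, 1.2, 0.3]
width: 0.007
gripper_force: 0.0
```

Call:
{"api": "send_rows", "payload": {"motion": [[[-0.005,0,0],0,-1],[[-0.004,0,0],0,-1],[[0,0,0],0,-1],[[0,0,0],0,-1]]}}

```text
time_s: 50.82
ee_pos: [0.6313, 0.2447, 0.1154]
tool_rot: [-0.021, 1.0, 0.0, 0.001]
force: [0.6, -1.0, -0.1]
width: 0.006
gripper_force: 0.0
```

Call:
{"api": "send_rows", "payload": {"motion": [[[-0.004,0,0],0,-1],[[-0.003,0,0],0,-1],[[0,0,0],0,-1]]}}

```text
time_s: 51.07
ee_pos: [0.6385, 0.2451, 0.1146]
tool_rot: [-0.021, 1.0, 0.0, 0.0]
force: [-1.3, 0.2, 0.2]
width: 0.006
gripper_force: 0.3
```

Call:
{"api": "send_rows", "payload": {"motion": [[[-0.003,0,0],0,-1],[[-0.003,0,0],0,-1],[[0,0,0],0,-1]]}}

```text
time_s: 51.32
ee_pos: [0.6391, 0.2451, 0.1142]
tool_rot: [-0.021, 1.0, -0.001, -0.006]
force: [-9.8, -1.0, 7.6]
width: 0.007
gripper_force: 5.3
```

Call:
{"api": "send_rows", "payload": {"motion": [[[0.015,0,0],0,-1],[[0.015,0,0],0,-1],[[0,0,-0.035],0,-1],[[0,0,-0.04],0,-1],[[0,0,-0.04],0,-1]]}}

```text
time_s: 51.73
ee_pos: [0.6137, 0.2438, 0.2297]
tool_rot: [-0.021, 1.0, -0.0, -0.001]
force: [0.8, -0.6, -0.0]
width: 0.004
gripper_force: 0.0
```

Call:
{"api": "send_rows", "payload": {"motion": [[[0,0,-0.04],0,0],[[0,0,-0.04],0,0],[[0,0,-0.02],0,0],[[0.0028,-0.0192,0],0,0],[[0.0056,-0.0383,0],0,0]]}}

```text
time_s: 52.15
ee_pos: [0.61, 0.1892, 0.3323]
tool_rot: [-0.024, 1.0, 0.001, 0.004]
force: [0.5, -0.5, -0.4]
width: 0.299
gripper_force: 0.0
```

Call:
{"api": "send_rows", "payload": {"motion": [[[0.0056,-0.0383,0],0,0],[[0.0056,-0.0383,0],0,0],[[0.0056,-0.0383,0],0,0],[[0.0056,-0.0383,0],0,0],[[0.0056,-0.0383,0],0,0]]}}

```text
time_s: 52.57
ee_pos: [0.5884, -0.0082, 0.3297]
tool_rot: [-0.021, 1.0, -0.0, 0.001]
force: [1.3, -0.9, 0.5]
width: 0.497
gripper_force: 0.0
```

Call:
{"api": "send_rows", "payload": {"motion": [[[0.0056,-0.0383,0],0,0],[[0.0056,-0.0383,0],0,0],[[0.0056,-0.0383,0],0,0],[[0.0028,-0.0192,0],0,0],[[0,0,0],0,0]]}}

```text
time_s: 52.98
ee_pos: [0.5746, -0.1464, 0.3295]
tool_rot: [-0.018, 1.0, -0.001, 0.0]
force: [-0.2, 1.2, -0.5]
width: 0.504
gripper_force: 0.0
```

Call:
{"api": "send_rows", "payload": {"motion": [[[0,0,0],0,0],[[0,0,0],0,0],[[0,0,0],0,0],[[0,0,0],0,0],[[0,0,0],0,0]]}}

```text
time_s: 53.4
ee_pos: [0.5747, -0.1399, 0.3297]
tool_rot: [-0.022, 1.0, 0.0, 0.0]
force: [-0.0, -0.2, 1.2]
width: 0.498
gripper_force: 0.0
```

```bash
python3 - <<'E'
from h import *
st();im,i=shot("w11");t,j=shot("t11","top")
h=cv2.cvtColor(im,cv2.COLOR_BGR2HSV);m=((h[...,0]>50)&(h[...,0]<85)&(h[...,1]>120)).astype(np.uint8)
n,L,S,c=cv2.connectedComponentsWithStats(m);k=1+S[1:,4].argmax();print(S[k])
cn=max(cv2.findContours((L==k).astype(np.uint8),0,1)[0],key=len)[:,0]
W=np.array([at("wrist",u,v,.011,i)[:2] for u,v in cn])
A=np.c_[2*W,np.ones(len(W))];s=np.linalg.lstsq(A,(W**2).sum(1),rcond=None)[0];print("disc",s[:2],"r",np.sqrt(s[2]+s[:2]@s[:2]))
cv2.imwrite("pics/w11c.png",im)
E
```

```text
t53.40 [ 0.5747 -0.1399  0.3297] psi3.1860 F [-0.0422 -0.1695  1.1744] w0.498 gf0.0
[  261    51   117   115 10456]
disc [ 0.4952 -0.14  ] r 0.0901772189731009
```

View pics/w11c.png

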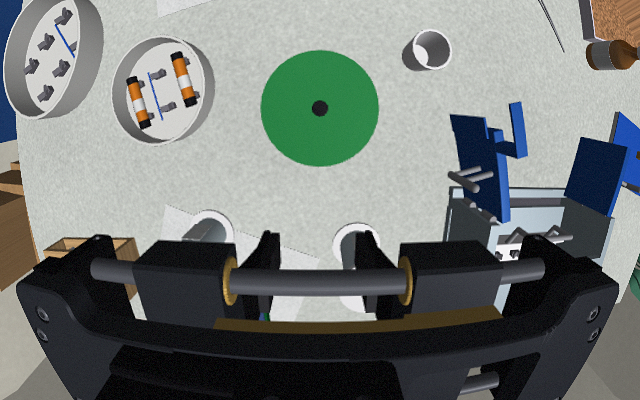

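```bash
python3 - <<'E'
from h import *
i=info("w11");print(at("wrist",320,108,.045,i))
plan((.4952,-.14,.08))
E
```

```text
[ 0.4954 -0.1392  0.045 ]
turn 0.0 shift [0.0794 0.0038 0.2497] rows 7.0 each [0.0113 0.0005 0.0357]
```

Call:
{"api": "send_rows", "payload": {"motion": [[[0.0265,0.0013,0.025],0,0],[[0.0265,0.0013,0.025],0,0],[[0.0265,0.0013,0.025],0,0],[[0,0,0.038],0,0],[[0,0,0.038],0,0]]}}

```text
time_s: 53.92
ee_pos: [0.4944, -0.1405, 0.1788]
tool_rot: [-0.021, 1.0, -0.001, 0.001]
force: [0.5, -0.8, -0.4]
width: 0.501
gripper_force: 0.0
```

Call:
{"api": "send_rows", "payload": {"motion": [[[0,0,0.038],0,0],[[0,0,0.036],0,0],[[0,0,0.025],0,0],[[0,0,0],0,0],[[0,0,0],0,0]]}}

```text
time_s: 54.33
ee_pos: [0.4945, -0.1402, 0.0788]
tool_rot: [-0.021, 1.0, 0.001, -0.001]
force: [0.8, -0.9, 0.9]
width: 0.497
gripper_force: 0.0
```

```bash
python3 - <<'E'
from h import *
st();plan((.4953,-.1397,.018))
E
```

```text
t54.33 [ 0.4945 -0.1402  0.0788] psi3.1846 F [ 0.7633 -0.945   0.8952] w0.497 gf0.0
turn 0.0 shift [-0.0008  0.0004  0.0608] rows 2.0 each [-0.0004  0.0002  0.0304]
```

Call:
{"api": "send_rows", "payload": {"motion": [[[-0.0005,0,0.018],0,0],[[0,0,0.018],0,0],[[0,0,0.015],0,0],[[0,0,0.01],0,0],[[0,0,0],0,0]]}}

```text
time_s: 54.75
ee_pos: [0.496, -0.1408, 0.0188]
tool_rot: [-0.021, 1.0, -0.0, 0.0]
force: [0.0, 0.1, -0.4]
width: 0.499
gripper_force: 0.0
```

Call:
{"api": "send_rows", "payload": {"motion": [[[0,0,0],0,-1],[[0,0,0],0,-1],[[0,0,0],0,-1],[[0,0,0],0,-1],[[0,0,0],0,-1]], "force": 35}}

```text
time_s: 55.17
ee_pos: [0.496, -0.1408, 0.0196]
tool_rot: [-0.021, 1.0, -0.0, 0.001]
force: [0.4, 1.1, 5.4]
width: 0.267
gripper_force: 35.0
```

Call:
{"api": "send_rows", "payload": {"motion": [[[0,0,0],0,-1],[[0,0,0],0,-1],[[0,0,0],0,-1],[[0,0,0],0,-1],[[0,0,0],0,-1]]}}

```text
time_s: 55.58
ee_pos: [0.496, -0.1407, 0.0195]
tool_rot: [-0.021, 1.0, -0.0, 0.001]
force: [-0.0, 2.1, 6.9]
width: 0.264
gripper_force: 35.0
```

Call:
{"api": "send_rows", "payload": {"motion": [[[0,0,-0.01],0,-1],[[0,0,-0.02],0,-1],[[0,0,-0.03],0,-1],[[0,0,-0.03],0,-1],[[0,0,-0.03],0,-1]]}}

```text
time_s: 56.0
ee_pos: [0.4944, -0.1402, 0.1396]
tool_rot: [-0.021, 1.0, 0.0, -0.001]
force: [1.4, -0.0, -3.4]
width: 0.263
gripper_force: 35.0
```

Call:
{"api": "send_rows", "payload": {"motion": [[[0,0,0],0,-1],[[0,0,0],0,-1],[[0,0,0],0,-1]]}}

```text
time_s: 56.25
ee_pos: [0.4943, -0.1401, 0.138]
tool_rot: [-0.021, 1.0, 0.0, -0.001]
force: [-0.3, 0.4, -3.7]
width: 0.267
gripper_force: 35.0
```

```bash
python3 - <<'E'
from h import *
st();plan((.4636,-.3977,get_state()["ee_pos"][2]))
E
```

```text
t56.25 [ 0.4943 -0.1401  0.138 ] psi3.1841 F [-0.3216  0.433  -3.6834] w0.267 gf35.0
turn 0.0 shift [ 0.0417 -0.256  -0.    ] rows 7.0 each [ 0.006  -0.0366 -0.    ]
```

Call:
{"api": "send_rows", "payload": {"motion": [[[0.003,-0.018,0],0,-1],[[0.006,-0.036,0],0,-1],[[0.006,-0.036,0],0,-1],[[0.006,-0.036,0],0,-1],[[0.006,-0.036,0],0,-1]]}}

```text
time_s: 56.67
ee_pos: [0.4736, -0.3038, 0.1361]
tool_rot: [-0.021, 1.0, 0.002, -0.002]
force: [1.0, -0.4, -3.4]
width: 0.267
gripper_force: 35.0
```

Call:
{"api": "send_rows", "payload": {"motion": [[[0.006,-0.036,0],0,-1],[[0.006,-0.036,0],0,-1],[[0.003,-0.022,0],0,-1],[[0,0,0],0,-1],[[0,0,0],0,-1]]}}

```text
time_s: 57.08
ee_pos: [0.4627, -0.3983, 0.1358]
tool_rot: [-0.02, 1.0, 0.002, -0.002]
force: [-0.3, 0.8, -4.1]
width: 0.264
gripper_force: 35.0
```

Call:
{"api": "send_rows", "payload": {"motion": [[[0,0,0.02],0,-1],[[0,0,0.015],0,-1],[[0,0,0],0,-1],[[0,0,0],0,-1],[[0,0,0],0,-1]]}}

```text
time_s: 57.5
ee_pos: [0.4645, -0.3971, 0.1034]
tool_rot: [-0.022, 1.0, 0.001, -0.0]
force: [0.3, 1.0, -2.6]
width: 0.267
gripper_force: 35.0
```

```bash
python3 - <<'E'
from h import *
st();plan((.4640,-.3977,.0635))
E
```

```text
t57.50 [ 0.4645 -0.3971  0.1034] psi3.1852 F [ 0.3019  1.0008 -2.5674] w0.267 gf35.0
turn 0.0 shift [ 0.0005 -0.0006  0.0399] rows 1.0 each [ 0.0005 -0.0006  0.0399]
```

Call:
{"api": "send_rows", "payload": {"motion": [[[0,0,0.01],0,-1],[[0,0,0.01],0,-1],[[0,0,0.008],0,-1],[[0,0,0.006],0,-1],[[0,0,0],0,-1]]}}

```text
time_s: 57.92
ee_pos: [0.4634, -0.3972, 0.0677]
tool_rot: [-0.021, 1.0, 0.001, -0.001]
force: [-0.1, 0.1, -4.2]
width: 0.266
gripper_force: 35.0
```

Call:
{"api": "send_rows", "payload": {"motion": [[[0,0,0.002],0,-1],[[0,0,0.002],0,-1],[[0,0,0.001],0,-1],[[0,0,0],0,-1],[[0,0,0],0,-1]]}}

```text
time_s: 58.33
ee_pos: [0.4644, -0.3983, 0.0648]
tool_rot: [-0.021, 1.0, -0.0, 0.0]
force: [-0.6, 0.4, -3.3]
width: 0.266
gripper_force: 35.0
```

Call:
{"api": "send_rows", "payload": {"motion": [[[0,0,0.001],0,-1],[[0,0,0.001],0,-1],[[0,0,0],0,-1],[[0,0,0],0,-1]]}}

```text
time_s: 58.67
ee_pos: [0.4646, -0.3985, 0.0636]
tool_rot: [-0.021, 1.0, -0.0, 0.0]
force: [-1.1, 1.6, 4.2]
width: 0.265
gripper_force: 35.0
```

Call:
{"api": "send_rows", "payload": {"motion": [[[0,0,0],0,-0.3],[[0,0,0],0,-0.1],[[0,0,0],0,0],[[0,0,0],0,0],[[0,0,0],0,0]]}}

```text
time_s: 59.08
ee_pos: [0.4644, -0.3982, 0.0624]
tool_rot: [-0.021, 1.0, -0.0, -0.0]
force: [-1.0, 0.4, 0.5]
width: 0.485
gripper_force: 0.0
```

Call:
{"api": "send_rows", "payload": {"motion": [[[0,0,-0.01],0,0],[[0,0,-0.03],0,0],[[0,0,-0.03],0,0.5],[[-0.02,0,-0.03],0,0.5],[[-0.035,0,-0.02],0,0.5]]}}

```text
time_s: 59.5
ee_pos: [0.5176, -0.3968, 0.1863]
tool_rot: [-0.02, 1.0, -0.001, -0.0]
force: [0.6, -1.1, -0.5]
width: 0.647
gripper_force: 0.0
```

Call:
{"api": "send_rows", "payload": {"motion": [[[-0.035,0,-0.02],0,0.5],[[0,0,-0.04],0,0.5],[[0,0,-0.04],0,0.5],[[0,0,-0.04],0,0.5],[[0,0,0],0,0.5]]}}

```text
time_s: 59.92
ee_pos: [0.5578, -0.3972, 0.3339]
tool_rot: [-0.022, 1.0, -0.007, 0.007]
force: [1.1, -0.5, 1.8]
width: 0.75
gripper_force: 0.0
```

Call:
{"api": "send_rows", "payload": {"motion": [[[0,0,0],0,0.5],[[0,0,0],0,0.5],[[0,0,0],0,0.5],[[0,0,0],0,0.5],[[0,0,0],0,0.5]]}}

```text
time_s: 60.33
ee_pos: [0.5536, -0.3939, 0.3207]
tool_rot: [-0.021, 1.0, 0.001, -0.001]
force: [-1.0, -0.3, 0.2]
width: 0.751
gripper_force: 0.0
```

```bash
python3 - <<'E'
from h import *
st();im,i=shot("w12");t,j=shot("t12","top")
h=cv2.cvtColor(im,cv2.COLOR_BGR2HSV);m=((h[...,0]>50)&(h[...,0]<85)&(h[...,1]>120)).astype(np.uint8)
n,L,S,c=cv2.connectedComponentsWithStats(m);k=1+S[1:,4].argmax()
cn=max(cv2.findContours((L==k).astype(np.uint8),0,1)[0],key=len)[:,0]
W=np.array([at("wrist",u,v,.055,i)[:2] for u,v in cn])
A=np.c_[2*W,np.ones(len(W))];s=np.linalg.lstsq(A,(W**2).sum(1),rcond=None)[0];r=np.linalg.norm(W-s[:2],axis=1);print("disc",s[:2],"r",r.mean(),r.std())
o=np.zeros((600,800,3),np.uint8);o[:300]=cv2.resize(im[0:225,60:620],(800,300));o[300:]=cv2.resize(t[100:290,120:430],(800,300),interpolation=2)[:300]
cv2.imwrite("pics/o.png",o)
E
```

```text
t60.33 [ 0.5536 -0.3939  0.3207] psi3.1839 F [-1.039  -0.3002  0.1874] w0.751 gf0.0
disc [ 0.4637 -0.3982] r 0.09040732146649963 0.0004684175016650407
```

View pics/o.png

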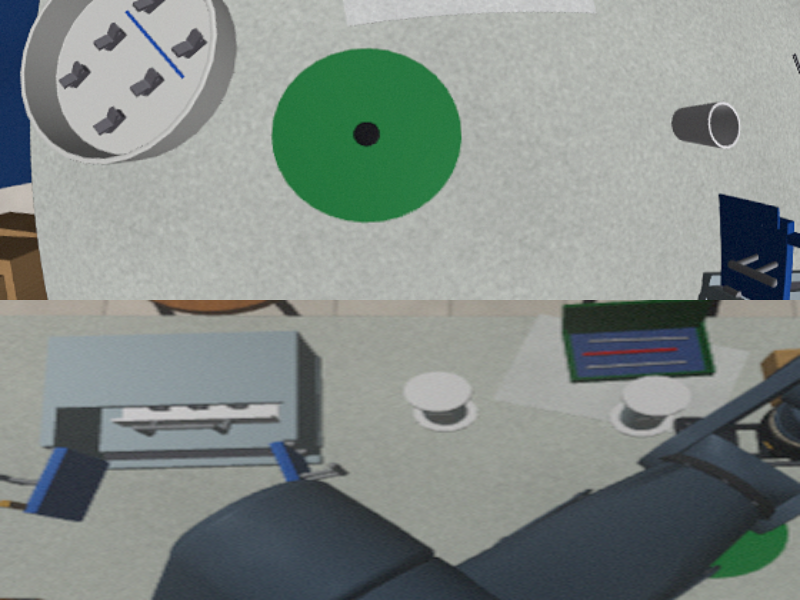

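```bash
python3 -c "
from cell import *
print(sign_off())"
```

```text
the job is handed in; nothing more can be done
None
```

The job is handed in: both tubes (only two were present) lie in dish cradles, the cover is seated on the rim, the tray is home, both doors are wide open and the bolt is up. `sign_off()` returned no verdict, so this rests on my final camera check and the arm's own readings.

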